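# Clamp a freshly glued chip in a ratchet bonding press

### The arm

A 7-joint arm with a two-finger parallel gripper is mounted at the origin on a cart in front of the work surface, level with it; the furniture and walls round the work are solid. World frame = base frame: x ahead of the robot, y to its left, z up, the work surface at z = 0. Lengths are in m, angles in rad, forces in N, time in s.
With the tool pointing down it reaches from about 0.4 to 0.85 m from the base axis. Payload 10.4 kg.
Tool frame: the origin (TCP) lies at the very end of the fingers, on their centre line; the grasp point (between the pads) lies 19 mm behind it; z points along the fingers, y is the direction in which the jaws open and shut (so a half turn about z gives the same grasp; the last joint's range is limited). The gripper opens to 87 mm and grips with 3 to 60 N. Pads are 19 mm wide; open, the fingers measure 117 mm over their backs; the gripper's body (75 mm by 190 mm) begins 51 mm behind the grasp point.
Start: joints at [1.203, 0.332, -0.065, 1.46, 0.022, 1.35, -0.088], TCP at [0.211, -0.588, 0.186] pointing down, gripper open.
Joint ranges: [-2.6, 2.6], [-0.5, 2.12], [-1.47, 1.34], [0.16, 2.42], [-1.27, 4.41], [0.06, 2.06], [-2.6, 2.6]. Speed limits (rad/s): [2.22, 2.22, 2.79, 2.79, 3.14, 3.14, 3.14].

### API

Orientations are given as a unit quaternion [x, y, z, w].
In Python, from bench import read_state, camera, close_job, recognise, masks_of gives the robot as it stands.
- The arm moves only by the tool play_rows, never from a script. Its argument "moves" is a list of rows, each a list of 3 entries, a list of its own where there are three numbers: the shift along the tool's x, y, z in cm, then the turn, a rotation vector about the tool's x, y, z in rad, then the finger opening in cm, from 0 to 8.7. In form: [[[dx, dy, dz], [ax, ay, az], jaw], ...]. A call has 1 to 8 rows; each row is the pose to reach, as a shift and turn from the pose commanded when the call began, along the tool's axes at that moment; what a row does not reach only later rows make up. A row lasts 1/8 s, in which the tool goes at most 62.5 mm and 10.7 degrees, less where a joint would pass 70% of its speed; a pose out of reach is approached as far as the arm can. A call with a gripper value outside its range is refused whole. The fingers move at their own pace and stop on an object; "grip_force" is the grip in N (left out, the last holds). Time passes only in rows, so rows that repeat a pose let the fingers close. It gives the time, the measured TCP pose, the force and the opening at its end, in the units of the state.
- read_state(): the state, without advancing time (a new reading comes with each control period).
- camera(name): name is "scene" or "top" or "wrist"; returns a dict with "frame" (400x640x3 uint8, red, green, blue), "intrinsics" (3x3 intrinsics, pixels), "camera_from_world" (4x4, takes a point from world to camera coordinates). Camera axes: x right, y down, z forward; pixel columns grow to the right and rows downward; lengths in m; the calibration is good to about 2 mm. A picture is of the moment at which its call begins. There is no depth.
- close_job(): hands the job in, once; it reports no verdict.
Trained networks look in a picture, given as the dict that the camera call returned (one of the last four; its "shot" number tells which), for a name from the list of things; names that differ only in an ending like _2 or _b are one class to them, and where a whole thing is asked for, a point or a joint stands for the part that bears it (a point fixed in the world has none). Each returns a list of dicts, best first, with "conf" (0 to 1); they miss things now and then, are a little off and sometimes report something else, mostly with a low value. They report only what shows in the picture. A call takes as long as a camera call.
- recognise(picture, query): "at" ([column, row] in pixels, amid what is visible of it).
- masks_of(picture, query): "region" (400x640 bool, what is visible of it) and "at" ([column, row] in pixels, amid what is visible of it).
The state is a dict: "time": time; "joint_positions": joint angles; "joint_vel": joint speeds; "joint_torque": joint torques, N m; "ee_pos": TCP position; "eef_rot": TCP orientation; "ft_force": force on the tool from outside, world axes, zero at the start; "torque": the same for the moment, N m; "width": finger opening in m.
Only numpy, scipy, OpenCV 4.12 (cv2) and the standard library are available. Lean on these libraries where they do the work, as an engineer would, in place of code of your own. Each camera call takes 0.05 s, during which the arm holds its last target.

### The job

Get the bonding press ready: push its orange pawl lever and hold it until the knob has run right back and the foot is up, and lay the sample puck, chip up, in the pocket of the pulled-out slide. Then push the slide fully home and wind the knob clockwise until the pawl catches with the knob's white line at the red tick, without reaching the next tooth, which would crack the chip. Leave the dropper bottle, wafer box and tweezers where they are.

Things in the scene. Friction and masses are not known exactly. Their poses are not given: they have to be found in the camera images.
- press_base (a point): Bonding press, fixed on the desk: cream C-frame, 215 x 130 mm, 162 mm high. Point at desk level under its foot; x from the operator's side to the press's back, y to its left, z up. Its head is 120 mm wide, from z = 75 mm up, its front edge 34 mm before this point. The head's top is a dial plate sloping down to the operator: its normal leans 35 degrees from vertical towards him.
- knob_grip (a point): Middle of the round black fluted knob's grip, on its axis: knob 38 mm across, from 14 mm below to 10 mm above this point along the axis; the 59 mm brass ratchet wheel's top lies 21 mm below it. z: knob axis, out of the sloping plate (35 degrees from vertical, towards the operator). x, y turn with the knob; at knob 0 x is up the slope. Any grip angle; fingers may sweep 60 mm round the axis.
- knob (a joint): Angle of knob and ratchet wheel, rad: 0 = run right back, foot up; grows clockwise seen from the operator. A spring turns it back unless the pawl holds it; winding takes 0.1 to 0.25 N m. Tooth n holds it at n x 0.419 rad: tooth 5 at 2.094 (caught after winding 0.05 to 0.25 rad past and letting it come back), tooth 6 at 2.513. Each rad lowers the foot 7 mm. Starts caught at tooth 2, 3 or 4.
- red_tick (a point): The red tick on the dial plate, 41 mm up the slope from the knob's axis: the last but one of seven ticks, one for each tooth from 0 (lower left) to 6. The white line on the knob points at it at tooth 5, straight up the slope.
- pawl (a joint): Angle of the sprung pawl, rad: 0 to 0.03 = dropped behind a tooth, 0.19 = on a tooth's crest, 0.42 = its stop. Above 0.25 the wheel is free; it needs to be held there about 1.5 s for the wheel to run right back. It springs in again when let go.
- pawl_tab (a point): Middle of the orange thumb pad of the pawl lever, right of the head: 28 mm wide (y), 6 mm thick (x), 18 mm high (z). x is up the slope, y left, z out of the sloping plate. Pushing its front face 12 to 16 mm along x (up the slope) frees the wheel and takes 1 to 5 N. The lever's pivot lies 45 mm to its left, the side of the head 27 mm to its left.
- slide (a joint): Position of the loading slide, m: 0 = fully out, 0.100 = fully home against its stop under the foot. It starts within 15 mm of fully out, needs about 2 N and stays where it is left.
- pocket (a point): Centre of the floor of the round pocket in the slide: 35 mm across, 2.5 mm deep, dark floor 24 mm above the desk. x (as the press's x) is the way in which the slide goes home. Moves with the slide. Slide and rails reach at most 32 mm above the desk.
- push_tab (a point): Middle of the front face of the upright black tab on the slide: 46 mm wide, 10 mm thick, from 26 to 52 mm above the desk, 85 mm before the pocket's centre. Push it along the press's x. With the slide home it stands 51 mm in front of the head.
- foot: Sprung pressure foot under the head: stem with a 17 mm rubber pad, origin at the middle of the pad's underside; 41 mm above the desk when right up, which is 7 mm above a puck in the pocket. At the fifth tooth it presses the puck with about 10 N.
- puck_mid (a point): Centre of the aluminium sample puck: 25 mm across, 10 mm high, a small dark chip on its top, 45 g. It lies flat on the desk, chip upward, to the right of the press. z is its axis.
- puck: The same sample puck; origin at the middle of its underside.
- dropper_mid (a point): Middle of the brown dropper bottle, 33 mm across, 94 mm high, standing left of the press. Bystander.
- wafer_box_mid (a point): Middle of the round white wafer box, 66 mm across, 18 mm high, beyond the puck. Bystander.
- tweezers_mid (a point): Middle of the steel tweezers, 12 x 120 x 8 mm, lying flat on the robot's side of the puck; y is their length. Bystander.

How it is judged:
On the way, in this order (a step that is already met when the one before it is completed fails the run):
1. the knob has run right back so that the foot is up, and the puck lies let go, flat and chip upward, in the pocket of the slide, which is still out (value of joint knob below 0.15 rad and value of joint slide below 0.04 m and horizontal distance between puck_mid and pocket below 0.007 m and z of puck_mid in the frame of pocket below 0.006 m and angle between puck_mid's own z axis and vertical below 0.08 rad and contact force between the fingers and puck below 0.1 N), for 0.2 s.
2. the slide is home with the puck in its pocket and the foot still up (value of joint slide above 0.096 m and value of joint knob below 0.2 rad and horizontal distance between puck_mid and pocket below 0.007 m and z of puck_mid in the frame of pocket below 0.006 m and angle between puck_mid's own z axis and vertical below 0.08 rad), for 0.2 s.
At the end, for the whole second after the job is handed in: The pawl is dropped behind the fifth tooth (knob at 2.094 rad, within 0.08; pawl below 0.05 rad), the slide is home (at least 95 of 100 mm), the puck lies chip upward in the pocket (within 7 mm of its centre, on its floor, tilted less than 5 degrees) and the foot presses it with 5 to 18 N (value of joint knob between 2.02 and 2.18 rad and value of joint pawl below 0.05 rad and value of joint slide above 0.095 m and horizontal distance between puck_mid and pocket below 0.007 m and z of puck_mid in the frame of pocket below 0.006 m and angle between puck_mid's own z axis and vertical below 0.08 rad and contact force between foot and puck between 5 and 18 N and linear speed of puck below 0.02 m/s); the robot touches nothing.
It fails at once if the knob is wound on as far as the sixth tooth, which cracks the chip (value of joint knob above 2.48 rad).
It fails at once if the dropper bottle is pushed more than 30 mm or knocked over (distance of dropper_mid from where it was at the start of the episode above 0.03 m or angle between dropper_mid's own z axis and vertical above 0.5 rad).
It fails at once if the round wafer box is pushed more than 30 mm or knocked over (distance of wafer_box_mid from where it was at the start of the episode above 0.03 m or angle between wafer_box_mid's own z axis and vertical above 0.5 rad).
It fails at once if the pair of tweezers is pushed more than 30 mm or knocked over (distance of tweezers_mid from where it was at the start of the episode above 0.03 m or angle between tweezers_mid's own z axis and vertical above 0.5 rad).
It also fails if it takes over 72 s, if anything falls off the work surface, if the arm or the gripper's body presses on something with over 40 N, if the wrist force passes 120 N, or if a joint passes its speed limit or range.

## Working session

There is one attempt and no reset: what is moved stays moved. The work goes in short steps, Python scripts to look and compute and a tool call to move; the robot and the scene stay as the last step left them, time stands still between calls to the robot, and variables do not carry over. Pictures are saved under pics/ and viewed, and the job is handed in when it is done.

Besides the shell and the picture viewer there is one more tool, called after ">>>" as name(argument=value, ...) on one line, values as JSON. play_rows: Moves the arm, as the interface text tells. Its arguments: {"type":"object","properties":{"moves":{"type":"array","items":{"type":"array"}},"grip_force":{"type":"number"}},"required":["moves"]}

```bash
ls; mkdir -p pics
python3 - <<'E'
from bench import *
import cv2
s=read_state(); print({k:s[k] for k in('time','ee_pos','eef_rot','ft_force','width')})
for n in("scene","top","wrist"):
    c=camera(n); cv2.imwrite(f"pics/{n}0.png",c["frame"][:,:,::-1]); print(n,c["shot"],c["intrinsics"].tolist(),c["camera_from_world"].round(4).tolist())
    for q in ("press_base","knob_grip","red_tick","pawl_tab","pocket","push_tab","puck_mid","dropper_mid","wafer_box_mid","tweezers_mid"):
        r=recognise(c,q); print(q,[(x["at"],round(x["conf"],2)) for x in r[:2]])
E
```

```text
pics
{'time': 0.0, 'ee_pos': array([ 0.21107529, -0.58780016,  0.1849399 ]), 'eef_rot': array([ 9.85175489e-01,  1.71548071e-01, -1.70106909e-04, -6.97866930e-04]), 'ft_force': array([-0.05958166, -0.51331185,  0.61775086]), 'width': 0.08708024718935403}
scene 1 [[417.4473895535678, 0.0, 320.7088843648723], [0.0, 417.4473895535678, 202.1128640716422], [0.0, 0.0, 1.0]] [[-0.5465, -0.8374, -0.0105, 0.3332], [-0.4375, 0.2961, -0.8491, 0.3248], [0.7141, -0.4595, -0.5282, 0.8632], [0.0, 0.0, 0.0, 1.0]]
press_base [([271.5, 209.4], 0.85), ([386.6, 223.9], 0.63)]
knob_grip [([273.3, 191.7], 0.86), ([294.3, 244.8], 0.6)]
red_tick [([270.7, 192.2], 0.61)]
pawl_tab [([297.0, 184.2], 0.55), ([230.2, 268.3], 0.39)]
pocket [([292.3, 246.6], 0.59)]
push_tab [([291.6, 243.3], 0.72)]
puck_mid [([385.5, 223.1], 0.61)]
dropper_mid [([229.2, 269.3], 0.52)]
wafer_box_mid [([369.1, 192.1], 0.65)]
tweezers_mid [([271.7, 213.2], 0.68)]
top 2 [[432.9882955877052, 0.0, 314.7291950555729], [0.0, 432.9882955877052, 192.59842921027249], [0.0, 0.0, 1.0]] [[0.0075, -0.9999, 0.014, 0.0355], [-0.9886, -0.0095, -0.1506, 0.5444], [0.1507, -0.0127, -0.9885, 0.9863], [0.0, 0.0, 0.0, 1.0]]
press_base [([275.2, 145.1], 0.81), ([272.8, 136.6], 0.69)]
knob_grip [([269.5, 139.4], 0.6)]
red_tick [([271.7, 137.7], 0.81)]
pawl_tab [([302.1, 138.7], 0.51)]
pocket [([269.3, 195.4], 0.82), ([302.7, 140.8], 0.4)]
push_tab [([271.1, 197.9], 0.89)]
puck_mid [([401.3, 220.7], 0.54)]
dropper_mid [([191.6, 200.6], 0.5)]
wafer_box_mid [([419.8, 155.1], 0.72)]
tweezers_mid []
wrist 3 [[279.39322907272, 0.0, 314.87578925219657], [0.0, 279.39322907272, 196.9707660798538], [0.0, 0.0, 1.0]] [[0.3385, -0.941, 0.0003, -0.6259], [-0.8975, -0.3227, 0.3005, -0.0364], [-0.2827, -0.102, -0.9538, 0.3916], [0.0, 0.0, 0.0, 1.0]]
press_base []
knob_grip []
red_tick []
pawl_tab []
pocket []
push_tab []
puck_mid []
dropper_mid []
wafer_box_mid []
tweezers_mid []
```

View pics/scene0.png

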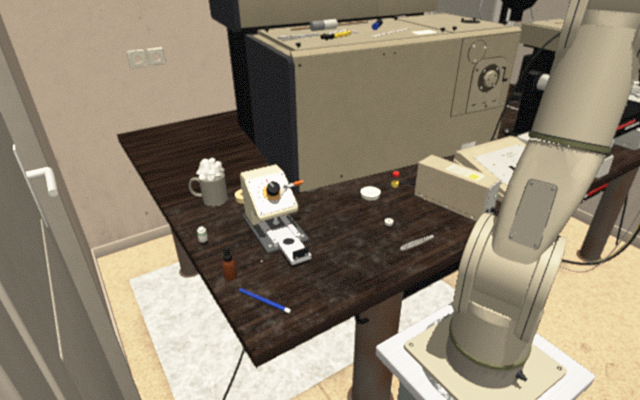

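View pics/top0.png

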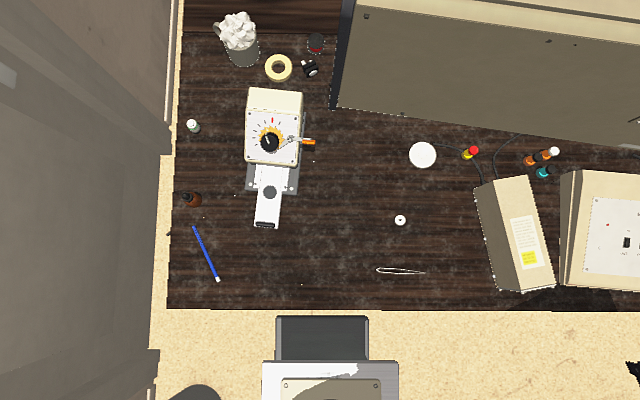

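Run:
```python
import cv2
t=cv2.imread("pics/top0.png")
cv2.imwrite("pics/top0z.png",cv2.resize(t[80:270,160:460],None,fx=2.6,fy=2.6,interpolation=cv2.INTER_CUBIC))
t=cv2.imread("pics/scene0.png")
cv2.imwrite("pics/scene0z.png",cv2.resize(t[130:300,180:460],None,fx=2.8,fy=2.8,interpolation=cv2.INTER_CUBIC))
```

```text
(no output)
```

View pics/top0z.png

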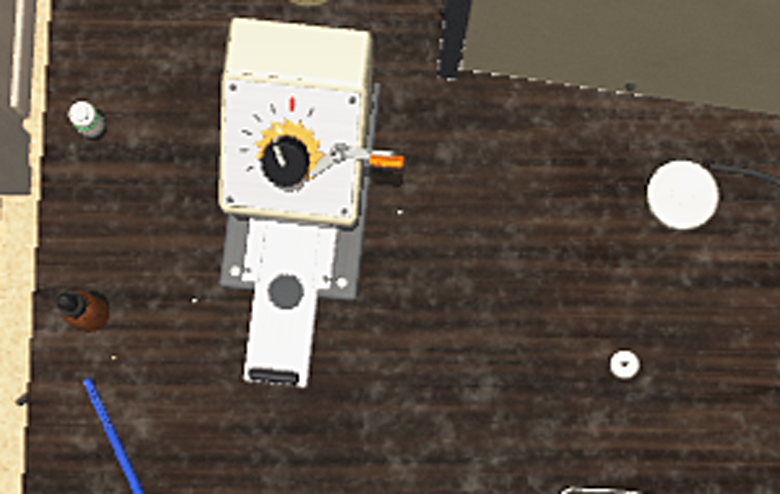

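View pics/scene0z.png

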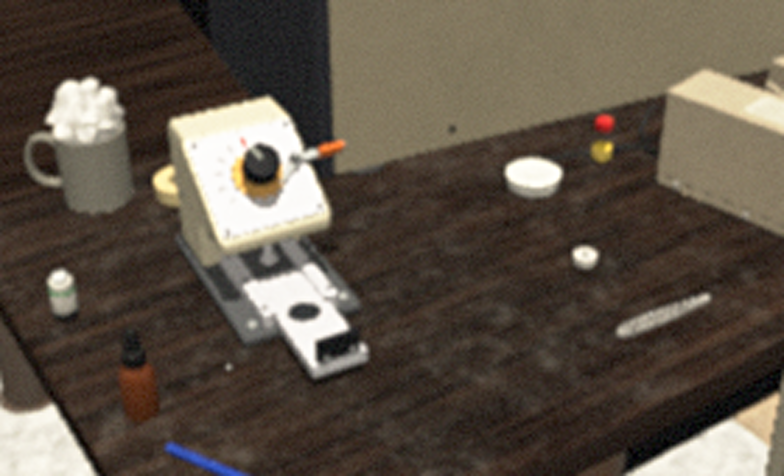

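```bash
cat > h.py <<'E'
import numpy as np, cv2
from bench import *
def P(c): 
    return c["intrinsics"]@c["camera_from_world"][:3]
def tri(cs,ps):
    A=[]
    for c,p in zip(cs,ps):
        M=P(c); A+= [p[0]*M[2]-M[0], p[1]*M[2]-M[1]]
    A=np.array(A); X=np.linalg.lstsq(A[:,:3],-A[:,3],rcond=None)[0]
    return X, max(np.linalg.norm(proj(c,X)-p) for c,p in zip(cs,ps))
def proj(c,X):
    h=P(c)@np.append(X,1); return h[:2]/h[2]
def onz(c,p,z):
    M=P(c); A=np.array([p[0]*M[2]-M[0],p[1]*M[2]-M[1]])
    return np.append(np.linalg.solve(A[:,:2],-A[:,3]-A[:,2]*z),z)
E
python3 - <<'E'
from h import *
S,T=camera("scene"),camera("top")
np.savez("cams.npz",SK=S["intrinsics"],SE=S["camera_from_world"],TK=T["intrinsics"],TE=T["camera_from_world"])
for q in ("press_base","knob_grip","pawl_tab","slide","push_tab","puck","dropper_mid","wafer_box_mid","tweezers_mid"):
    pts=[]
    for n,c in(("S",S),("T",T)):
        r=masks_of(c,q); 
        for x in r[:2]:
            m=x["region"]; ys,xs=np.nonzero(m); print(q,n,round(x["conf"],2),m.sum(),(xs.min(),xs.max(),ys.min(),ys.max()),(xs.mean().round(1),ys.mean().round(1)))
        if r:
            ys,xs=np.nonzero(r[0]["region"]);pts.append((xs.mean(),ys.mean()))
    if len(pts)==2: print("   ",tri((S,T),pts))
E
```

```text
press_base S 0.88 4307 (np.int64(240), np.int64(310), np.int64(165), np.int64(264)) (np.float64(273.0), np.float64(212.4))
press_base T 0.81 6578 (np.int64(244), np.int64(313), np.int64(87), np.int64(227)) (np.float64(272.9), np.float64(148.1))
    (array([0.64683583, 0.14079814, 0.06230439]), np.float64(0.5889393577002816))
knob_grip S 0.86 283 (np.int64(263), np.int64(280), np.int64(181), np.int64(200)) (np.float64(272.0), np.float64(191.1))
knob_grip T 0.86 461 (np.int64(259), np.int64(282), np.int64(126), np.int64(150)) (np.float64(270.4), np.float64(138.2))
    (array([0.64945294, 0.13919021, 0.13356998]), np.float64(0.22729780670046815))
pawl_tab S 0.51 92 (np.int64(281), np.int64(302), np.int64(181), np.int64(194)) (np.float64(290.9), np.float64(185.7))
pawl_tab T 0.58 160 (np.int64(281), np.int64(314), np.int64(136), np.int64(145)) (np.float64(298.8), np.float64(139.9))
    (array([0.64716562, 0.07750419, 0.13247834]), np.float64(0.13839404383294804))
slide S 0.67 764 (np.int64(273), np.int64(310), np.int64(226), np.int64(264)) (np.float64(290.7), np.float64(245.4))
slide T 0
[... 1035 characters left out ...]
]), np.float64(0.8779383076822921))
wafer_box_mid S 0.49 216 (np.int64(361), np.int64(379), np.int64(187), np.int64(200)) (np.float64(369.6), np.float64(193.3))
wafer_box_mid T 0.68 576 (np.int64(409), np.int64(435), np.int64(142), np.int64(168)) (np.float64(422.1), np.float64(155.0))
    (array([ 0.64820776, -0.22675203,  0.00492397]), np.float64(0.5706390278449223))
tweezers_mid S 0.48 106 (np.int64(401), np.int64(426), np.int64(238), np.int64(249)) (np.float64(413.4), np.float64(243.7))
tweezers_mid T 0.49 38 (np.int64(376), np.int64(423), np.int64(268), np.int64(273)) (np.float64(406.0), np.float64(271.2))
    (array([ 0.36699247, -0.17577572, -0.00842901]), np.float64(4.19816083139377))
```

```bash
cat > feat.py <<'E'
from h import *
def cc(mask,box):
    m=np.zeros_like(mask,np.uint8); x0,x1,y0,y1=box; m[y0:y1,x0:x1]=mask[y0:y1,x0:x1]
    n,l,st,ce=cv2.connectedComponentsWithStats(m,connectivity=8)
    i=1+np.argsort(-st[1:,4])
    return [(ce[k].round(2).tolist(),int(st[k,4]),st[k,:4].tolist()) for k in i[:3]]
E
python3 - <<'E'
from feat import *
S,T=camera("scene"),camera("top")
for n,c,bp,bh in(("S",S,(273,311,222,266),(240,310,160,215)),("T",T,(250,290,165,230),(240,320,105,165))):
    f=c["frame"].astype(int);r,g,b=f[...,0],f[...,1],f[...,2]
    hsv=cv2.cvtColor(c["frame"],cv2.COLOR_RGB2HSV).astype(int);H,Sa,V=hsv[...,0],hsv[...,1],hsv[...,2]
    print(n,"dark slide",cc((V<140),bp))
    print(n,"orange",cc((H<16)&(H>5)&(Sa>180)&(V>120),(bh[0]+ (45 if n=="S" else 55),bh[1]+5,bh[2],bh[3])))
    print(n,"red",cc(((H<6)|(H>172))&(Sa>80)&(V>80),bh))
    print(n,"knob",cc((V<90),(bh[0],bh[1]-20,bh[2],bh[3])))
print([f"{v}" for v in S["frame"][236:258:2,280:302:2].sum(2)//3])
print(T["frame"][180:204:2,262:278].sum(2)//3)
E
```

```text
S dark slide [([299.1, 236.7], 536, [273, 222, 38, 39]), ([285.5, 258.41], 364, [273, 243, 38, 23]), ([288.0, 240.94], 48, [283, 238, 11, 6])]
S orange [([297.74, 182.35], 23, [295, 181, 7, 4])]
S red [([266.0, 180.0], 1, [266, 180, 1, 1])]
S knob [([265.57, 164.91], 444, [240, 160, 50, 23]), ([272.9, 189.41], 124, [267, 182, 12, 14]), ([241.86, 209.39], 51, [240, 204, 6, 11])]
T dark slide [([269.24, 207.46], 890, [250, 165, 40, 65]), ([269.62, 191.94], 138, [263, 186, 14, 13]), ([278.91, 165.27], 11, [275, 165, 9, 2])]
T orange [([310.29, 141.19], 21, [303, 140, 12, 5]), ([304.6, 142.8], 5, [303, 142, 4, 2])]
T red [([271.6, 119.5], 10, [271, 117, 2, 6])]
T knob [([242.03, 134.23], 280, [240, 105, 8, 60]), ([269.73, 142.05], 255, [260, 132, 19, 20]), ([252.23, 163.23], 13, [249, 162, 7, 3])]
['[246 246 247 246 249 250 247 239 171 169 143]', '[245 246 232 157 132 149 195 244 244 204 131]', '[247 229  89  54  54  54  51 179 248 248 137]', '[247 210  68  57  65  57  78 216 248 247 229]', '[242 249 221 167 142 192 226 247 247 246 250]', '[180 248 248 249 248 250 248 246 247 248 248]', 
[... 349 characters left out ...]
 246 246 245 245 246 246 246]
 [246 246 246 248 251 255 255 254 253 253 254 251 248 247 246 246]
 [247 249 253 244 180 109  90 101  92 108  95 108 241 255 250 247]
 [253 250 147  88  93  97  99 100  98 100  99  94  88 201 254 251]
 [255 164  87  97 102 100 102 101 101 102 102 103  97  84 173 254]
 [243 126  91 100 102 101 101 101 102 101 101 102  99  92 133 255]
 [254 188 104  96 101 102 101 102 103 102 102 102  95  79 223 255]
 [251 253 229 125  89  97 101 102 103 101 100  94  79 224 255 249]
 [246 248 253 253 228 161  93  78  78  73 129 255 255 254 248 246]
 [246 246 246 247 248 250 251 251 252 251 250 248 247 247 246 246]
 [246 246 246 246 246 246 246 246 246 246 246 246 247 246 246 246]]
```

Run:
```python
from feat import *
S,T=camera("scene"),camera("top")
print("pocket", onz(T,(269.62,191.94),.0245), onz(S,(288,240.94),.0245), tri((S,T),((288,240.94),(269.62,191.94))))
print("orange",tri((S,T),((297.74,182.35),(309.5,141.4))))
for nm,p,z in(("tab TL",(250,372),.052),("tab TR",(299,374),.052),("head FL",(218,213),.08),("head FR",(354,222),.08),("puck",(624,363),.01)):
    q=(p[0]/2.6+160,p[1]/2.6+80); print(nm,q,onz(T,q,z))
f=T["frame"]; cv2.imwrite("pics/kz.png",cv2.resize(f[105:170,238:318],None,fx=10,fy=9,interpolation=cv2.INTER_NEAREST))
cv2.imwrite("pics/tz.png",cv2.resize(f[180:235,245:300],None,fx=10,fy=10,interpolation=cv2.INTER_NEAREST))
```

```text
pocket [0.54719681 0.14854631 0.0245    ] [0.54728695 0.15013446 0.0245    ] (array([0.54769524, 0.14915695, 0.02370913]), np.float64(0.26997424671872355))
orange (array([0.64320077, 0.05490287, 0.13827685]), np.float64(0.7093644539143223))
tab TL (256.15384615384613, 223.07692307692307) [0.46969925 0.17547818 0.052     ]
tab TR (275.0, 223.84615384615384) [0.46828933 0.1318199  0.052     ]
head FL (243.84615384615384, 161.9230769230769) [0.60799989 0.20424519 0.08      ]
head FR (296.1538461538462, 165.3846153846154) [0.60112811 0.08385394 0.08      ]
puck (400.0, 219.6153846153846) [ 0.48446335 -0.16785822  0.01      ]
```

View pics/kz.png

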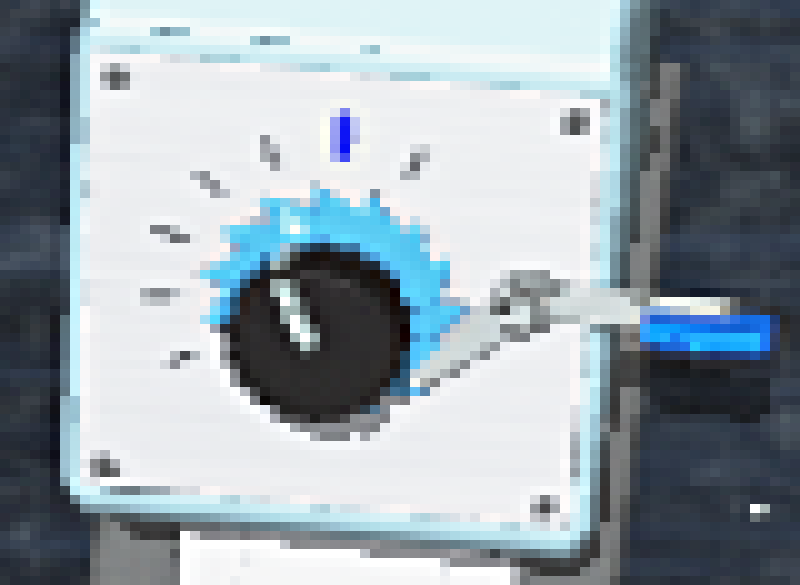

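View pics/tz.png

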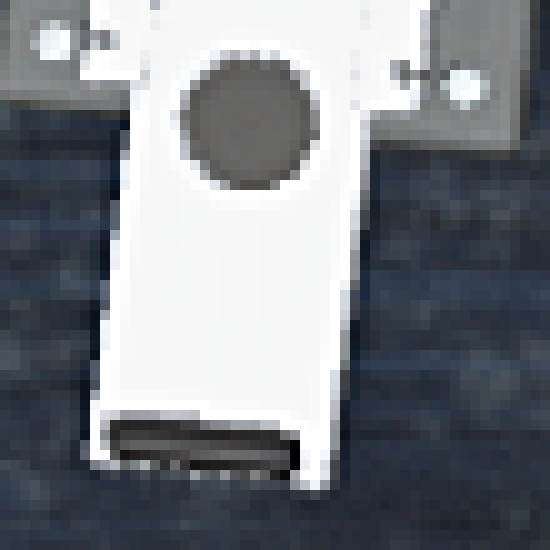

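```bash
cat > model.py <<'E'
from h import *
from scipy.optimize import least_squares
t=np.radians(35)
N=np.array([-np.sin(t),0,np.cos(t)]); U=np.array([np.cos(t),0,np.sin(t)]); L=np.array([0,1.,0])
def Tw(p,X0,Y0,yaw):
    p=np.asarray(p); c,s=np.cos(yaw),np.sin(yaw)
    return np.stack([X0+c*p[...,0]-s*p[...,1],Y0+s*p[...,0]+c*p[...,1],p[...,2]],-1)
def projs(c,X):
    X=np.atleast_2d(X); h=(P(c)@np.c_[X,np.ones(len(X))].T); return (h[:2]/h[2]).T
a=np.linspace(0,2*np.pi,60)
def circ(k,off,r): return k+off*N+r*(np.cos(a)[:,None]*U+np.sin(a)[:,None]*L)
E
python3 - <<'E'
from model import *
S,T=camera("scene"),camera("top")
f=S["frame"]; cv2.imwrite("pics/skz.png",cv2.resize(f[160:215,240:310],None,fx=11,fy=10,interpolation=cv2.INTER_NEAREST)[:,:,::-1])
cv2.imwrite("pics/stz.png",cv2.resize(f[215:270,245:315],None,fx=11,fy=10,interpolation=cv2.INTER_NEAREST)[:,:,::-1])
E
```

```text
(no output)
```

View pics/skz.png

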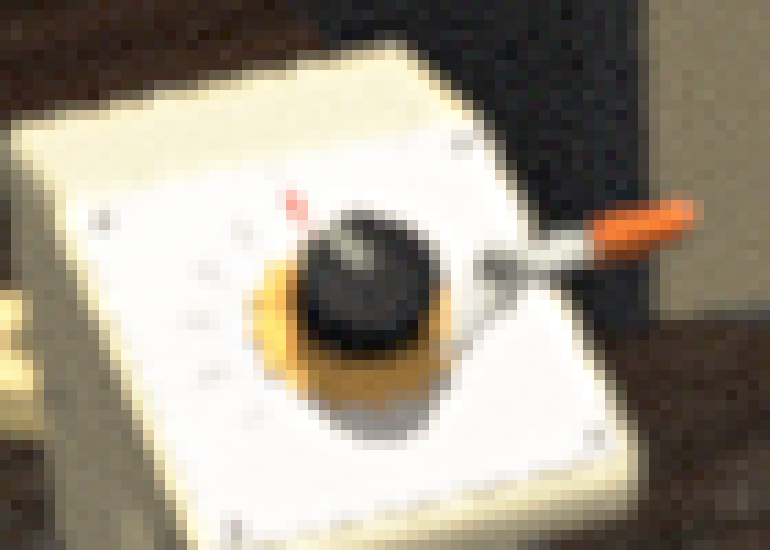

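View pics/stz.png

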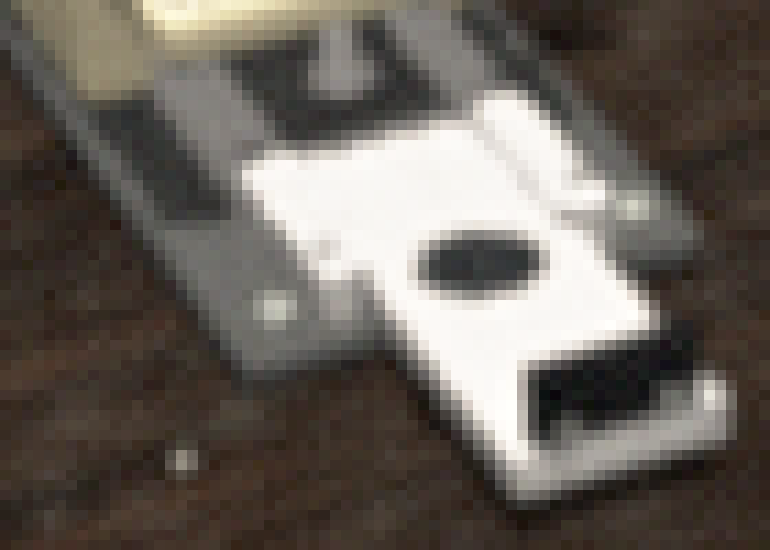

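```bash
cat > fit.py <<'E'
from model import *
z=np.load("cams.npz"); S=dict(intrinsics=z["SK"],camera_from_world=z["SE"]);T=dict(intrinsics=z["TK"],camera_from_world=z["TE"])
def res(p,full=False):
    X0,Y0,yaw,s,kx,ky,kz,d,u1,u2,b=p
    W=lambda q:Tw(q,X0,Y0,yaw)
    k=np.array([kx,ky,kz]); pl=np.array([kx,0,kz])-d*N
    r=[]
    pts=[[k-d*N+.041*U],[pl+u1*U+b*L],[pl+u1*U-b*L],[pl-u2*U+b*L],[pl-u2*U-b*L],[[s-.1,0,.0245]]]
    pts=np.array(pts).reshape(-1,3)
    oT=[(271.8,119.5),(249.1,112.9),(295,117.9),(247.9,156.2),(291.8,160.8),(269.6,191.9)]
    oS=[(266.3,180.3),(248.9,181.5),(281.5,174),(261,212),(293.7,203),(288,240.9)]
    r.append(projs(T,W(pts))-oT); r.append(projs(S,W(pts))-oS)
    tb=np.array([[s-.175,.023,.052],[s-.175,-.023,.052]]); r.append(projs(T,W(tb))-[(255.5,221.3),(274.3,222.7)])
    tf=np.array([[s-.185,.023,.052],[s-.185,-.023,.052]]); r.append(projs(S,W(tf))-[(292.7,251.5),(307.7,247.5)])
    for c,bb in((T,(259.7,278.7,131.5,151.9)),(S,(266.6,279.5,180.3,195.0))):
        q=projs(c,W(np.r_[circ(k,-.014,.019),circ(k,.010,.019)]))
        r.append(np.array([q[:,0].min()-bb[0],q[:,0].max()-bb[1],q[:,1].min()-bb[2],q[:,1].max()-bb[3]]).reshape(2,2))
    if full: return r
    return np.append(np.concatenate(r).ravel(), ky/.002)
p0=[.645,.145,-.06,.005,0,0,.14,.025,.05,.05,.05]
o=least_squares(res,p0,loss="soft_l1")
if __name__=="__main__":
    print(dict(zip("X0,Y0,yaw,s,kx,ky,kz,d,u1,u2,b".split(","),o.x.round(4))),o.cost)
    for r in res(o.x,True): print(r.round(1).tolist())
    cov=np.linalg.inv(o.jac.T@o.jac)*.5**2; print("sd",np.sqrt(np.diag(cov)).round(4))
    X0,Y0,yaw,s,kx,ky,kz,*_=o.x
    print("knob world",Tw([kx,ky,kz],X0,Y0,yaw),"pocket",Tw([s-.1,0,.024],X0,Y0,yaw))
    def ro(q): return np.concatenate([projs(T,Tw(q,X0,Y0,yaw))[0]-(308.3,141.4),projs(S,Tw(q,X0,Y0,yaw))[0]-(297.9,182.5)])
    q=least_squares(ro,[0,-.087,.14]); print("pad press frame",q.x.round(4),q.fun.round(2), "world",Tw(q.x,X0,Y0,yaw))
    d=q.x-np.array([kx,ky,kz]); print("rel knob u,l,n",(d@U).round(4),(d@L).round(4),(d@N).round(4))
E
python3 fit.py
```

```text
{'X0': np.float64(0.7209), 'Y0': np.float64(0.1324), 'yaw': np.float64(-0.0963), 's': np.float64(-0.0741), 'kx': np.float64(-0.0851), 'ky': np.float64(-0.0001), 'kz': np.float64(0.1522), 'd': np.float64(0.0302), 'u1': np.float64(0.0499), 'u2': np.float64(0.0502), 'b': np.float64(0.05)} 2.671347327447279
[[0.1, -0.1], [-0.0, 0.2], [0.1, -0.0], [0.0, -0.1], [0.1, -0.1], [-0.2, -0.1]]
[[0.2, -0.1], [0.2, 0.1], [-0.2, -0.3], [-0.0, 0.2], [-0.0, 0.1], [0.3, -0.1]]
[[-0.9, -0.6], [0.0, 0.1]]
[[0.1, 0.8], [1.0, -0.4]]
[[-0.2, -0.0], [-0.1, 0.0]]
[[-0.9, 0.9], [-0.5, 0.7]]
sd [1.66883143e+04 1.61125640e+03 3.70000000e-03 1.67659171e+04
 1.67659172e+04 6.00000000e-04 1.50000000e-03 2.00000000e-03
 9.00000000e-04 9.00000000e-04 4.00000000e-04]
knob world [0.63621953 0.14048626 0.15217263] pocket [0.54763435 0.14910832 0.024     ]
pad press frame [-0.0711 -0.0832  0.1389] [-0.08 -0.05  0.12  0.02] world [0.64220528 0.0564165  0.13890276]
rel knob u,l,n 0.0039 -0.0831 -0.0189
```

```bash
cat > mv.py <<'E'
from fit import *
from scipy.spatial.transform import Rotation as R
YAW=o.x[2]
def down(yaw): # tool x along yaw, z down
    c,s=np.cos(yaw),np.sin(yaw); return R.from_matrix(np.array([[c,s,0],[s,-c,0],[0,0,-1]]))
def go(tgt,Rt,cmd=None):
    """cmd: (pos,R) commanded; default measured"""
    st=read_state(); p,Rc=(st["ee_pos"],R.from_quat(st["eef_rot"])) if cmd is None else cmd
    print("t",round(st["time"],2),"at",p.round(4),"shift cm",(Rc.inv().apply(np.array(tgt)-p)*100).round(2),"turn",(Rc.inv()*Rt).as_rotvec().round(3),"w",round(st["width"],4))
E
python3 - <<'E'
from mv import *
go([.46,-.168,.20],down(YAW))
c=camera("wrist");E=np.array(c["camera_from_world"]);st=read_state()
Rc=R.from_quat(st["eef_rot"]); print("cam pos in tool",Rc.inv().apply(-E[:3,:3].T@E[:3,3]-st["ee_pos"]), "cam axis in tool",Rc.inv().apply(E[2,:3]))
E
```

```text
t 2.95 at [ 0.2113 -0.5882  0.1858] shift cm [ 37.61 -31.14  -1.42] turn [ 0.    -0.     0.441] w 0.0869
cam pos in tool [ 0.083195    0.0007522  -0.19885825] cam axis in tool [-3.00561611e-01  3.32477409e-04  9.53762343e-01]
```

Run:
```python
from mv import *
go([.51,-.168,.20],down(YAW+np.pi))
```

```text
t 3.0 at [ 0.2113 -0.5882  0.1858] shift cm [ 42.32 -29.45  -1.42] turn [ 0.     0.    -2.701] w 0.0874
```

>>> play_rows(moves=[[[42.3, -29.5, -1.4], [0, 0, -1.2], 8.7], [[42.3, -29.5, -1.4], [0, 0, -1.2], 8.7], [[42.3, -29.5, -1.4], [0, 0, -1.2], 8.7], [[42.3, -29.5, -1.4], [0, 0, -1.2], 8.7], [[42.3, -29.5, -1.4], [0, 0, -1.2], 8.7], [[42.3, -29.5, -1.4], [0, 0, -1.2], 8.7], [[42.3, -29.5, -1.4], [0, 0, -1.2], 8.7], [[42.3, -29.5, -1.4], [0, 0, -1.2], 8.7]])

```text
time: 4.0
ee_pos: [0.5014, -0.179, 0.1998]
eef_rot: [0.716, 0.698, 0.0, 0.001]
ft_force: [0.9, -1.9, -0.6]
width: 0.087
```

Run:
```python
from mv import *
print(read_state()["joint_positions"].round(3)); go([.51,-.168,.20],down(YAW+np.pi))
```

```text
[ 0.741  0.159 -0.535  1.663  0.083  1.342  0.168]
t 4.0 at [ 0.5014 -0.179   0.1998] shift cm [ 1.12  0.83 -0.02] turn [ 0.0e+00  1.0e-03 -1.5e+00] w 0.087
```

>>> play_rows(moves=[[[1.1, 0.8, 0], [0, 0, -1.5], 8.7], [[1.1, 0.8, 0], [0, 0, -1.5], 8.7], [[1.1, 0.8, 0], [0, 0, -1.5], 8.7], [[1.1, 0.8, 0], [0, 0, -1.5], 8.7], [[1.1, 0.8, 0], [0, 0, -1.5], 8.7], [[1.1, 0.8, 0], [0, 0, -1.5], 8.7], [[1.1, 0.8, 0], [0, 0, -1.5], 8.7], [[1.1, 0.8, 0], [0, 0, -1.5], 8.7]])

```text
time: 5.0
ee_pos: [0.5087, -0.1698, 0.1994]
eef_rot: [0.045, 0.999, -0.0, 0.0]
ft_force: [-0.2, -0.4, 0.0]
width: 0.0872
```

Run:
```python
from mv import *
print(read_state()["joint_positions"].round(3)); go([.51,-.168,.20],down(YAW+np.pi))
c=camera("wrist"); cv2.imwrite("pics/w1.png",c["frame"][:,:,::-1])
for q in("puck_mid","tweezers_mid","wafer_box_mid"):
    for r in masks_of(c,q)[:2]:
        ys,xs=np.nonzero(r["region"]); print(q,round(r["conf"],2),len(xs),xs.mean(),ys.mean(),onz(c,(xs.mean(),ys.mean()),.008))
```

```text
[ 0.84   0.188 -0.676  1.647  0.121  1.348  1.626]
t 5.0 at [ 0.5087 -0.1698  0.1994] shift cm [-0.11  0.2  -0.06] turn [-0.     0.     0.006] w 0.0872
puck_mid 0.76 237 314.84388185654007 151.62869198312237 [ 0.48303279 -0.16822266  0.008     ]
tweezers_mid 0.78 309 311.02265372168284 55.98705501618123 [ 0.36254372 -0.16216741  0.008     ]
wafer_box_mid 0.96 1098 286.43078324225866 255.60018214936247 [ 0.64098256 -0.2272535   0.008     ]
```

View pics/w1.png

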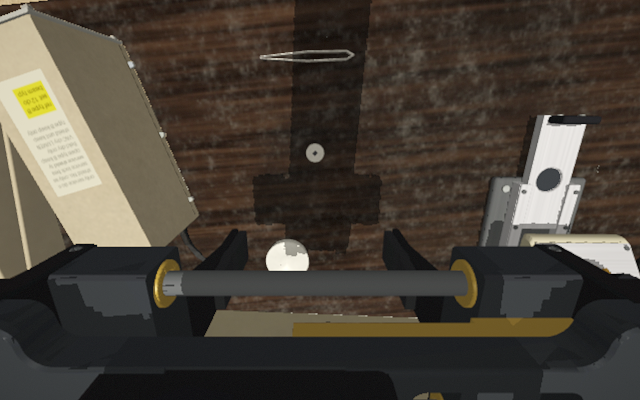

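Run:
```python
from mv import *
go([.4785,-.1675,.005],down(YAW+np.pi))
```

```text
t 5.2 at [ 0.5088 -0.1699  0.1994] shift cm [ 3.04 -0.07 19.44] turn [-0.     0.    -0.005] w 0.0872
```

>>> play_rows(moves=[[[3.0, -0.1, 6], [0, 0, 0], 6], [[3.0, -0.1, 12], [0, 0, 0], 5], [[3.0, -0.1, 16], [0, 0, 0], 5], [[3.0, -0.1, 18], [0, 0, 0], 5], [[3.0, -0.1, 19], [0, 0, 0], 5], [[3.0, -0.1, 19.4], [0, 0, 0], 5], [[3.0, -0.1, 19.4], [0, 0, 0], 5]])

```text
time: 6.08
ee_pos: [0.4793, -0.1681, 0.0059]
eef_rot: [0.049, 0.999, -0.0, 0.0]
ft_force: [-0.8, -0.0, -0.5]
width: 0.0499
```

Run:
```python
from mv import *
go([.4785,-.1675,.005],down(YAW+np.pi))
c=camera("wrist"); cv2.imwrite("pics/w2.png",c["frame"][60:340,140:500,::-1].repeat(2,0).repeat(2,1))
```

```text
t 6.08 at [ 0.4793 -0.1681  0.0059] shift cm [0.08 0.05 0.09] turn [-0.     0.001 -0.001] w 0.0499
```

View pics/w2.png

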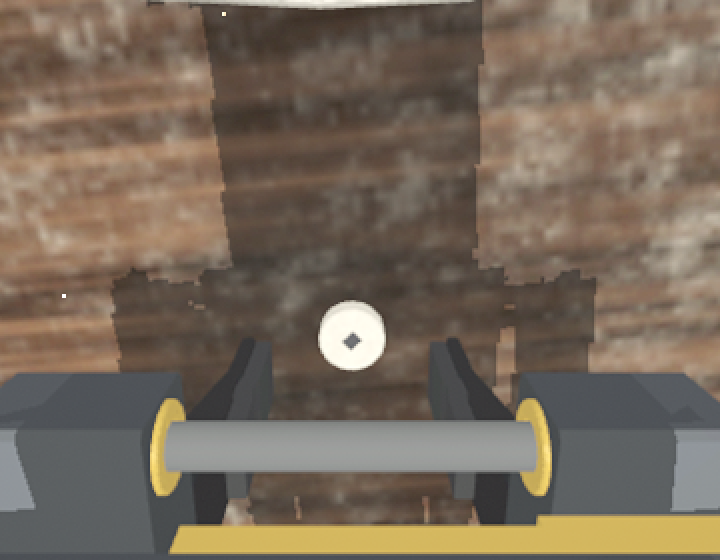

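Run:
```python
from mv import *
c=camera("wrist"); p=onz(c,(140+351/2-.25,60+341/2-.25),.010); st=read_state(); print(p,p-st["ee_pos"], R.from_quat(st["eef_rot"]).inv().apply(p-st["ee_pos"]))
for x in(-.0095,.0095):
  for y in (-.025,.025): print(x,y,(proj(c,st["ee_pos"]+R.from_quat(st["eef_rot"]).apply([x,y,0]))-[140,60])*2)
```

```text
[ 0.48482584 -0.16891908  0.01      ] [ 0.005416   -0.00075416  0.00384702] [-0.00546871 -0.00022651 -0.00383971]
-0.0095 -0.025 [286.75317039 345.90822681]
-0.0095 0.025 [415.3741086 345.9620552]
0.0095 -0.025 [285.07426068 299.96858412]
0.0095 0.025 [417.16250426 300.02352022]
```

Run:
```python
from mv import *
c=camera("wrist"); f=c["frame"][190:320,220:410].astype(float); g=np.clip((f/255)**.5*255,0,255).astype(np.uint8)
cv2.imwrite("pics/w2b.png",cv2.resize(g,None,fx=4.2,fy=4.2,interpolation=cv2.INTER_NEAREST)[:,:,::-1])
```

```text
(no output)
```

View pics/w2b.png

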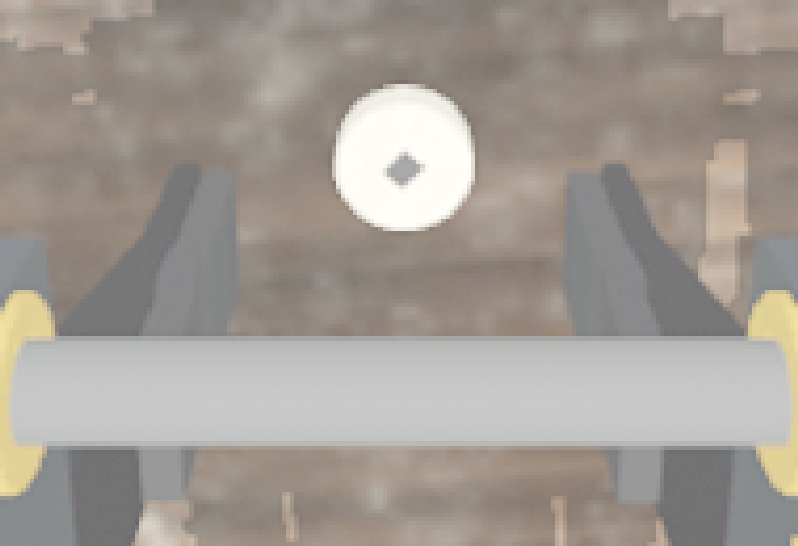

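Run:
```python
from mv import *
st=read_state()
for n,b in(("scene",(340,440,170,250)),):
    c=camera(n); print(proj(c,st["ee_pos"])-[b[0],b[2]], proj(c,st["ee_pos"]+[0,.025,0])-[b[0],b[2]],proj(c,st["ee_pos"]+[0,-.025,0])-[b[0],b[2]])
    f=c["frame"][b[2]:b[3],b[0]:b[1]]; cv2.imwrite("pics/s3.png",cv2.resize(f,None,fx=7,fy=7,interpolation=cv2.INTER_NEAREST)[:,:,::-1])
```

```text
[49.86687516 51.72219519] [43.60192522 54.33690159] [56.02035198 49.15401262]
```

View pics/s3.png

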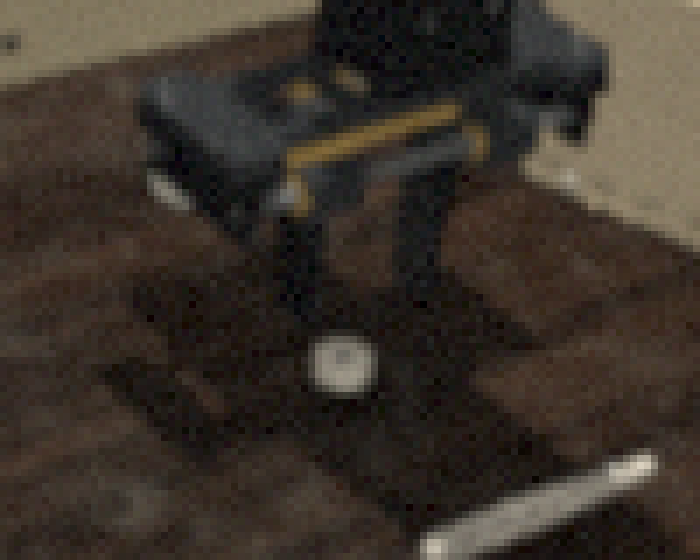

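>>> play_rows(moves=[[[0, 0, 0], [0, 0, 0], 2], [[0, 0, 0], [0, 0, 0], 2], [[0, 0, 0], [0, 0, 0], 2], [[0, 0, 0], [0, 0, 0], 2]], grip_force=12)

```text
time: 6.78
ee_pos: [0.4788, -0.1679, 0.0053]
eef_rot: [0.048, 0.999, -0.0, 0.0]
ft_force: [-1.0, 0.2, -0.1]
width: 0.0226
```

Run:
```python
from mv import *
c=camera("wrist"); f=c["frame"][190:320,220:410].astype(float); g=np.clip((f/255)**.5*255,0,255).astype(np.uint8)
cv2.imwrite("pics/w3b.png",cv2.resize(g,None,fx=4.2,fy=4.2,interpolation=cv2.INTER_NEAREST)[:,:,::-1])
```

```text
(no output)
```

View pics/w3b.png

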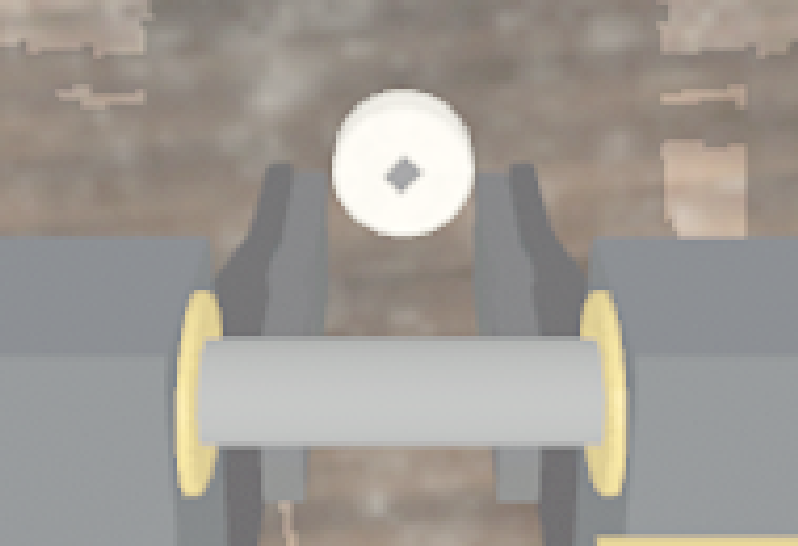

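>>> play_rows(moves=[[[0, 0, 0], [0, 0, 0], 1.6], [[0, 0, 0], [0, 0, 0], 1.6], [[0, 0, 0], [0, 0, 0], 1.6]])

```text
time: 7.2
ee_pos: [0.4788, -0.1679, 0.0053]
eef_rot: [0.048, 0.999, -0.0, 0.0]
ft_force: [-1.1, 0.4, 0.5]
width: 0.0162
```

>>> play_rows(moves=[[[0, 0, 0], [0, 0, 0], 5], [[0, 0, 0], [0, 0, 0], 5], [[0, 0, 0], [0, 0, 0], 5], [[0, 0, 0.5], [0, 0, 0], 5], [[0, 0, 1], [0, 0, 0], 5], [[0, 0, 1.5], [0, 0, 0], 5], [[0, 0, 2], [0, 0, 0], 5], [[0, 0, 2], [0, 0, 0], 5]])

```text
time: 8.2
ee_pos: [0.4785, -0.1677, -0.0152]
eef_rot: [0.048, 0.999, 0.0, -0.0]
ft_force: [-0.9, -0.0, -0.1]
width: 0.0504
```

Run:
```python
from mv import *
st=read_state(); c=camera("wrist"); f=c["frame"][190:320,220:410].astype(float); g=np.clip((f/255)**.5*255,0,255).astype(np.uint8)
cv2.imwrite("pics/w4b.png",cv2.resize(g,None,fx=4.2,fy=4.2,interpolation=cv2.INTER_NEAREST)[:,:,::-1])
Rc=R.from_quat(st["eef_rot"])
for z in(-.037,-.030): print([(proj(c,st["ee_pos"]+Rc.apply([.0095,s*st["width"]/2,z]))-[220,190])*4.2 for s in(-1,1)])
c=camera("scene");f=c["frame"][170:250,340:440]; cv2.imwrite("pics/s4.png",cv2.resize(f,None,fx=7,fy=7,interpolation=cv2.INTER_NEAREST)[:,:,::-1])
```

```text
[array([234.52437966, 168.70387045]), array([570.11072376, 168.88784103])]
[array([240.52074701, 150.13750844]), array([563.85891268, 150.31412926])]
```

View pics/w4b.png

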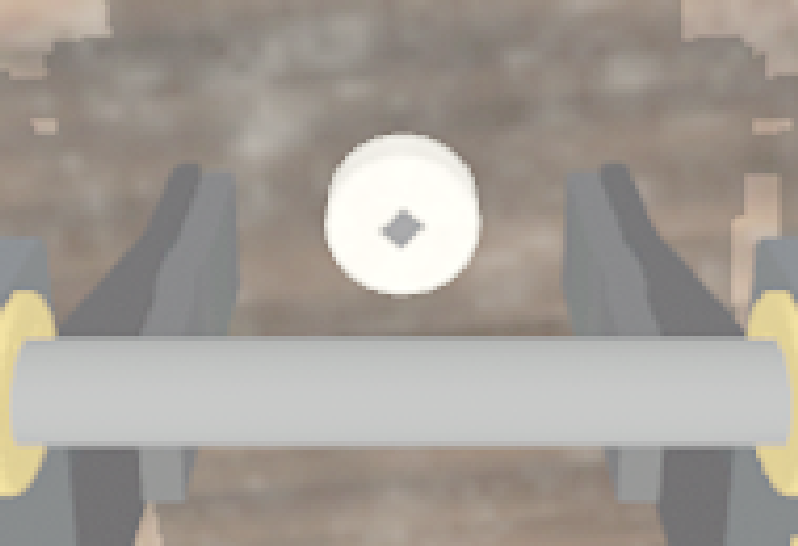

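View pics/s4.png

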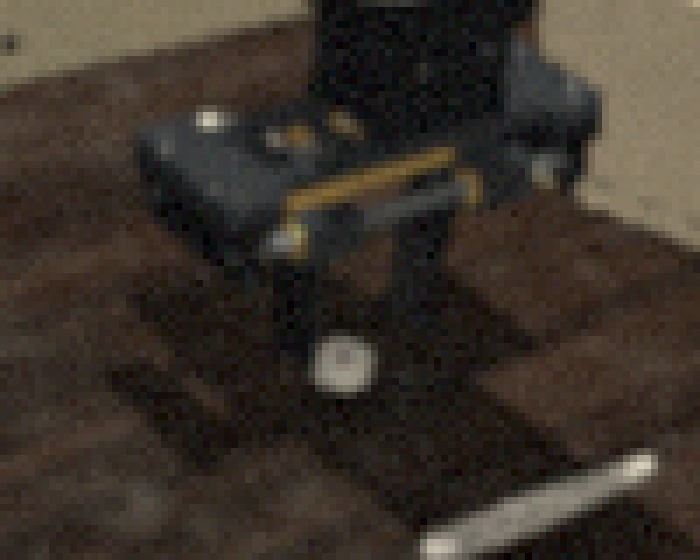

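>>> play_rows(moves=[[[0, 0, 0.6], [0, 0, 0], 5], [[0, 0, 1.2], [0, 0, 0], 5], [[0, 0, 1.6], [0, 0, 0], 5], [[0, 0, 1.6], [0, 0, 0], 5]])

```text
time: 8.8
ee_pos: [0.4785, -0.1677, -0.0311]
eef_rot: [0.048, 0.999, 0.0, -0.0]
ft_force: [-0.7, 0.7, -0.7]
width: 0.05
```

Run:
```python
from mv import *
st=read_state(); c=camera("wrist"); cv2.imwrite("pics/w5.png",c["frame"][:,:,::-1])
p=masks_of(c,"puck_mid")[0]; ys,xs=np.nonzero(p["region"]); print(xs.mean(),ys.mean(),xs.min(),xs.max(),ys.min(),ys.max())
q=onz(c,(xs.mean(),ys.mean()),.009); print(R.from_quat(st["eef_rot"]).inv().apply(q-st["ee_pos"]),q)
c=camera("scene");f=c["frame"][170:250,340:440]; cv2.imwrite("pics/s5.png",cv2.resize(f,None,fx=7,fy=7,interpolation=cv2.INTER_NEAREST)[:,:,::-1])
```

```text
314.65721040189123 250.23798266351457 296 334 230 270
[-0.00298038 -0.00070599 -0.0401065 ] [ 0.48142787 -0.168735    0.009     ]
```

View pics/w5.png

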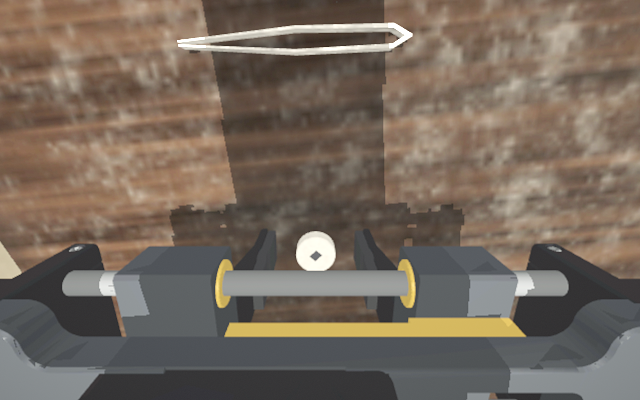

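View pics/s5.png

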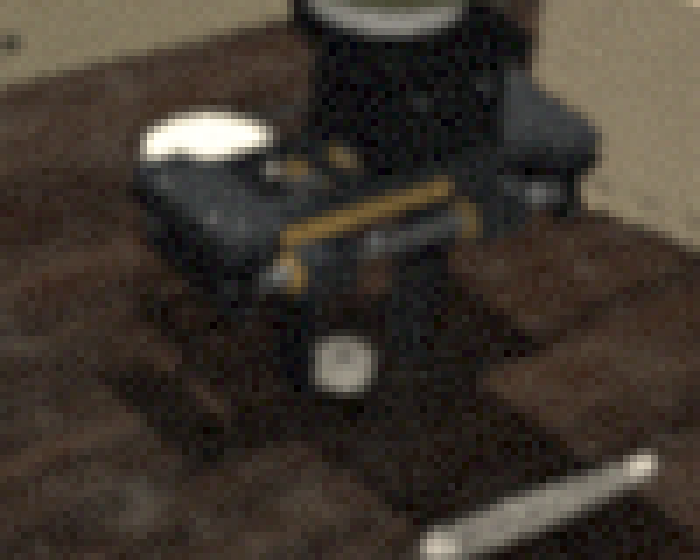

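>>> play_rows(moves=[[[0.1, 0, 0], [0, 0, 0], 1.5], [[0.1, 0, 0], [0, 0, 0], 1.5], [[0.1, 0, 0], [0, 0, 0], 1.5], [[0.1, 0, 0], [0, 0, 0], 1.5], [[0.1, 0, 0], [0, 0, 0], 1.5]], grip_force=15)

```text
time: 9.57
ee_pos: [0.4779, -0.1679, -0.0306]
eef_rot: [0.048, 0.999, -0.0, 0.0]
ft_force: [-0.5, -0.2, 0.6]
width: 0.024
```

>>> play_rows(moves=[[[0.1, 0, 0], [0, 0, 0], 1.5], [[0.1, 0, -2], [0, 0, 0], 1.5], [[0.1, 0, -6], [0, 0, 0], 1.5], [[0.1, 0, -10], [0, 0, 0], 1.5], [[0.1, 0, -10], [0, 0, 0], 1.5]])

```text
time: 10.2
ee_pos: [0.4787, -0.1683, 0.0721]
eef_rot: [0.048, 0.999, -0.001, 0.002]
ft_force: [0.0, -0.1, -1.1]
width: 0.0235
```

Run:
```python
from mv import *
st=read_state(); print(st["joint_positions"].round(3)); c=camera("wrist"); cv2.imwrite("pics/w6.png",c["frame"][150:350,180:460,::-1].repeat(2,0).repeat(2,1))
```

```text
[ 0.854  0.235 -0.671  1.881  0.167  1.077  1.592]
```

View pics/w6.png

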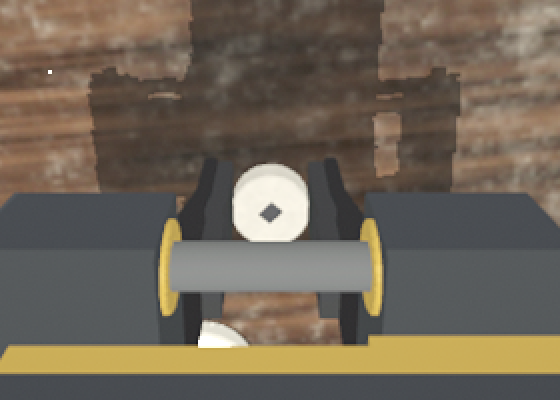

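Run:
```python
from mv import *
st=read_state(); c=camera("wrist"); q=onz(c,(314.75,256.25),st["ee_pos"][2]+.0306+.010); print("puck in tool",R.from_quat(st["eef_rot"]).inv().apply(q-st["ee_pos"]))
go([.515,.149,.09],down(YAW+np.pi))
```

```text
puck in tool [-0.00695079 -0.00062236 -0.04058433]
t 10.3 at [ 0.4766 -0.1679  0.0691] shift cm [-0.75 31.91 -2.11] turn [-0.     0.    -0.001] w 0.0237
```

>>> play_rows(moves=[[[0, 4, -2.1], [0, 0, 0], 1.5], [[-0.7, 8.5, -2.1], [0, 0, 0], 1.5], [[-0.7, 13, -2.1], [0, 0, 0], 1.5], [[-0.7, 18, -2.1], [0, 0, 0], 1.5], [[-0.7, 23, -2.1], [0, 0, 0], 1.5], [[-0.7, 28, -2.1], [0, 0, 0], 1.5], [[-0.7, 31.9, -2.1], [0, 0, 0], 1.5], [[-0.7, 31.9, -2.1], [0, 0, 0], 1.5]])

```text
time: 11.3
ee_pos: [0.5131, 0.1528, 0.089]
eef_rot: [0.046, 0.999, 0.001, -0.001]
ft_force: [0.0, -1.1, -0.8]
width: 0.0236
```

Run:
```python
from mv import *
st=read_state(); print(st["joint_positions"].round(3),st["ee_pos"]); c=camera("wrist"); cv2.imwrite("pics/w7.png",c["frame"][:,:,::-1])
print("pocket est px",proj(c,[.5476,.149,.024]))
```

```text
[ 0.358  0.33  -0.851  1.781  0.267  1.153  0.904] [0.51312186 0.15277884 0.08898325]
pocket est px [314.7554088  228.75791917]
```

View pics/w7.png

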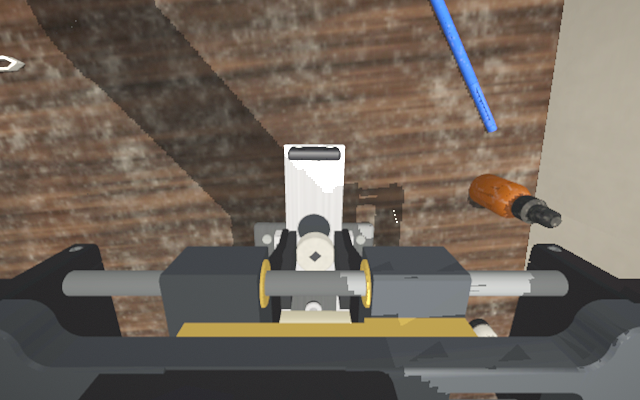

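Run:
```python
from mv import *
c=camera("wrist"); f=c["frame"].copy()
X0,Y0,yaw,s=o.x[:4]; ctr=np.array([s-.1,0,0])
W=lambda q:Tw(q,X0,Y0,yaw)
def poly(pts,col): 
    p=projs(c,W(np.array(pts))); 
    for x in p: 
        cv2.circle(big,tuple(int(v) for v in ((x-[240,130])*6+3)),2,col,-1)
big=cv2.resize(f[130:240,240:370],None,fx=6,fy=6,interpolation=cv2.INTER_NEAREST)
poly(ctr+np.c_[.0175*np.cos(a),.0175*np.sin(a),0*a+.0265],(255,0,0))
poly(ctr+np.c_[.0175*np.cos(a),.0175*np.sin(a),0*a+.024],(0,255,0))
poly(ctr+np.array([[-.085,y,.052] for y in np.linspace(-.023,.023,12)]+[[-.075,y,.052] for y in np.linspace(-.023,.023,12)]),(255,0,255))
cv2.imwrite("pics/w7b.png",big[:,:,::-1])
```

```text
(no output)
```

View pics/w7b.png

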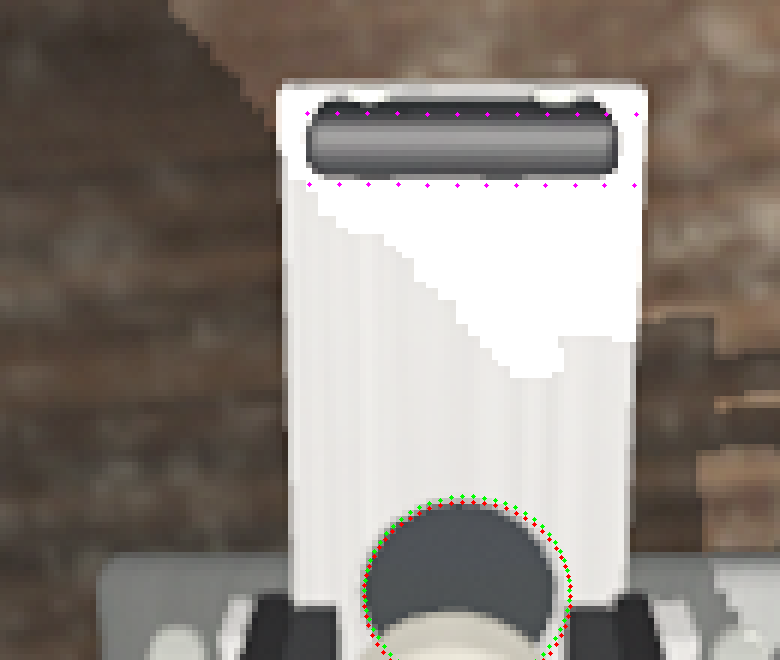

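Run:
```python
from mv import *
go([.5407,.1493,-.005],down(YAW+np.pi))
```

```text
t 11.4 at [0.5138 0.1488 0.089 ] shift cm [-2.69  0.32  9.4 ] turn [-0.001 -0.002  0.   ] w 0.0234
```

>>> play_rows(moves=[[[-1, 0.2, 1], [0, 0, 0], 1.5], [[-2.7, 0.3, 2], [0, 0, 0], 1.5], [[-2.7, 0.3, 4], [0, 0, 0], 1.5], [[-2.7, 0.3, 6], [0, 0, 0], 1.5], [[-2.7, 0.3, 7.5], [0, 0, 0], 1.5], [[-2.7, 0.3, 8.5], [0, 0, 0], 1.5], [[-2.7, 0.3, 8.5], [0, 0, 0], 1.5]])

```text
time: 12.28
ee_pos: [0.5413, 0.1494, 0.0047]
eef_rot: [0.048, 0.999, -0.0, -0.0]
ft_force: [0.1, 0.4, -0.1]
width: 0.024
```

Run:
```python
from mv import *
go([.5407,.1493,-.005],down(YAW+np.pi)); print(read_state()["ft_force"])
c=camera("wrist"); cv2.imwrite("pics/w8.png",cv2.resize(c["frame"][130:330,220:410],None,fx=4,fy=3,interpolation=cv2.INTER_NEAREST)[:,:,::-1])
q=proj(c,[.5476,.148,.024]);print("pocket at",(q-[220,130])*[4,3])
```

```text
t 12.28 at [0.5413 0.1494 0.0047] shift cm [ 0.06 -0.02  0.97] turn [-0.    -0.001 -0.   ] w 0.024
[ 0.10666633  0.38723283 -0.08222435]
pocket at [377.86674716 331.36624117]
```

View pics/w8.png

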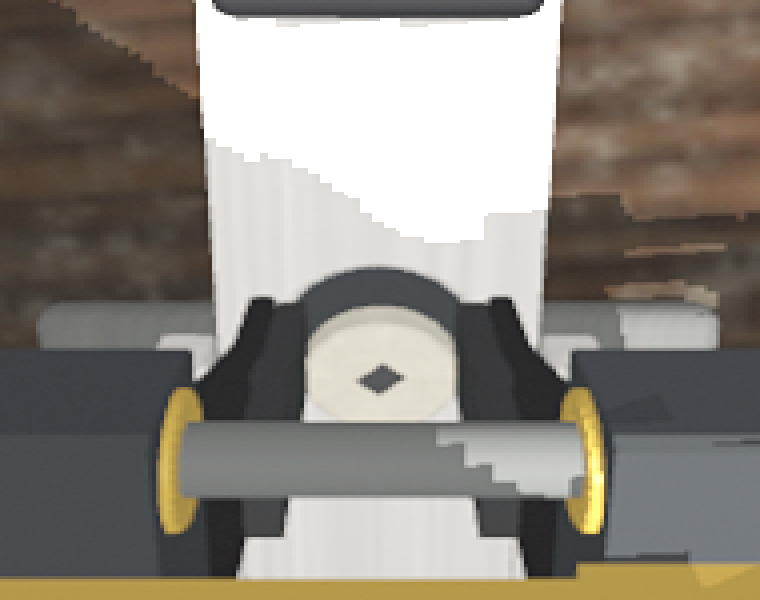

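>>> play_rows(moves=[[[0, 0, 0.5], [0, 0, 0], 1.5], [[0, 0, 1.0], [0, 0, 0], 1.5], [[0, 0, 1.0], [0, 0, 0], 1.5], [[0, 0, 1.0], [0, 0, 0], 3.6], [[0, 0, 1.0], [0, 0, 0], 3.6], [[0, 0, 1.0], [0, 0, 0], 3.6]])

```text
time: 13.08
ee_pos: [0.5419, 0.1495, -0.0046]
eef_rot: [0.048, 0.999, -0.0, 0.0]
ft_force: [-0.2, -0.7, 0.2]
width: 0.0352
```

>>> play_rows(moves=[[[0, 0, 0], [0, 0, 0], 3.6], [[0, 0, -2], [0, 0, 0], 3.6], [[2, 0, -6], [0, 0, 0], 3.6], [[4, 0, -10], [0, 0, 0], 3.6], [[4, 0, -14], [0, 0, 0], 3.6], [[4, 0, -14], [0, 0, 0], 3.6]])

```text
time: 13.82
ee_pos: [0.5038, 0.1544, 0.1396]
eef_rot: [0.048, 0.999, 0.0, 0.003]
ft_force: [-0.4, -0.1, 0.1]
width: 0.0361
```

Run:
```python
from mv import *
st=read_state(); print(st["joint_positions"].round(3),st["ee_pos"])
c=camera("wrist"); cv2.imwrite("pics/w9.png",c["frame"][:,:,::-1])
r=masks_of(c,"puck_mid")
if r: ys,xs=np.nonzero(r[0]["region"]); print(r[0]["conf"],onz(c,(xs.mean(),ys.mean()),.033),xs.mean(),ys.mean())
```

```text
[ 0.397  0.248 -0.885  1.751  0.206  1.232  0.934] [0.50378801 0.15437053 0.13959705]
0.36 [0.67519311 0.13647009 0.033     ] 314.1771694214876 310.8310950413223
```

View pics/w9.png

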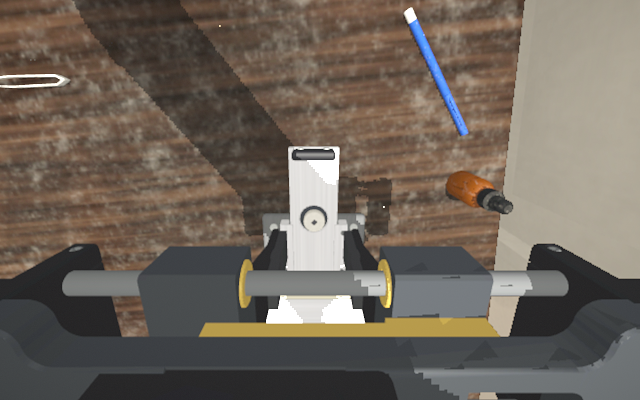

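```bash
cat >> mv.py <<'E'
X0,Y0,yaw_,s_,kx,ky,kz=o.x[:7]
c_,q_=np.cos(YAW),np.sin(YAW); Rz=np.array([[c_,-q_,0],[q_,c_,0],[0,0,1]])
Uw,Lw,Nw=Rz@U,Rz@L,Rz@N
K=Tw(np.array([kx,ky,kz]),X0,Y0,YAW)+np.array([0,-.001,0])
TIP=.0365
def Rk(az=0): return R.from_matrix(np.c_[-Uw,Lw,-Nw])*R.from_rotvec([0,0,az])
def tcp(u,l,n): return K+u*Uw+l*Lw+n*Nw-TIP*Nw
def uln():
    st=read_state(); d=st["ee_pos"]+TIP*Nw-K; return np.array([d@Uw,d@Lw,d@Nw])
E
python3 - <<'E'
from mv import *
print(K,tcp(-.03,-.088,.04))
go(tcp(-.03,-.088,.04),Rk())
print(uln())
E
```

```text
[0.63621953 0.13948626 0.15217263] [0.60130342 0.05444819 0.13783237]
t 13.93 at [0.5022 0.1534 0.1361] shift cm [-10.82  -8.89  -0.15] turn [-0.    -0.609 -0.   ] w 0.0363
[-0.11954381  0.00093878  0.10061651]
```

>>> play_rows(moves=[[[0, -4, -3], [0, 0, 0], 0], [[0, -8.9, -4], [0, -0.18, 0], 0], [[-2, -8.9, -4], [0, -0.36, 0], 0], [[-5, -8.9, -3], [0, -0.54, 0], 0], [[-8, -8.9, -2], [0, -0.609, 0], 0], [[-10.8, -8.9, -0.2], [0, -0.609, 0], 0], [[-10.8, -8.9, -0.2], [0, -0.609, 0], 0]])

```text
time: 14.8
ee_pos: [0.6003, 0.0539, 0.1349]
eef_rot: [0.047, 0.953, -0.013, 0.298]
ft_force: [0.4, -1.0, 0.1]
width: -0.0001
```

Run:
```python
from mv import *
st=read_state(); print(st["joint_positions"].round(3),uln())
go(tcp(-.03,-.088,.04),Rk())
c=camera("wrist"); cv2.imwrite("pics/w10.png",c["frame"][:,:,::-1])
print([proj(c,K+u*Uw+l*Lw+n*Nw).round(1) for u,l,n in((.001,-.073,-.010),(.001,-.101,-.010),(.041,0,-.030),(0,0,.01),(-.05,-.05,-.03),(.05,-.05,-.03))])
```

```text
[ 0.828 -0.064 -1.082  2.144  0.324  0.478  0.956] [-0.03245567 -0.08859416  0.03812024]
t 14.8 at [0.6003 0.0539 0.1349] shift cm [-0.24  0.06 -0.19] turn [ 0.001 -0.006 -0.002] w -0.0001
[array([334. , 253.6]), array([300.8, 253.7]), array([408.5, 280.8]), array([430.3, 264.9]), array([360.4, 188.8]), array([355.6, 289.1])]
```

View pics/w10.png

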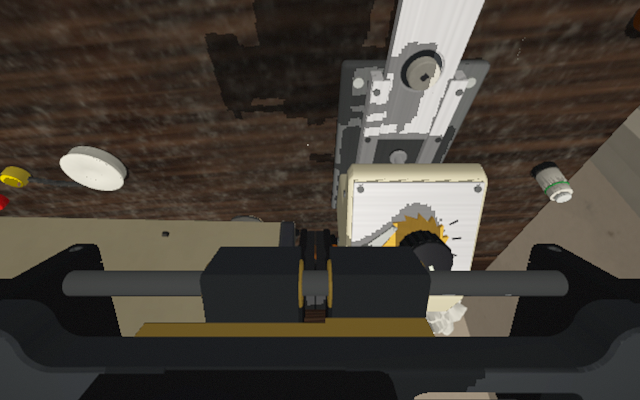

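>>> play_rows(moves=[[[0, 0.1, 2.5], [0, 0, 0], 0], [[0, 0.1, 5], [0, 0, 0], 0], [[0, 0.1, 6.2], [0, 0, 0], 0], [[0, 0.1, 6.2], [0, 0, 0], 0]])

```text
time: 15.35
ee_pos: [0.6353, 0.0522, 0.0855]
eef_rot: [0.046, 0.953, -0.015, 0.298]
ft_force: [0.6, -0.1, -0.2]
width: 0.0007
```

Run:
```python
from mv import *
st=read_state(); print(st["joint_positions"].round(3),uln(),st["ft_force"])
for n,b,k in(("top",(240,330,100,170),9),("scene",(240,320,150,220),9)):
    c=camera(n); cv2.imwrite(f"pics/{n}11.png",cv2.resize(c["frame"][b[2]:b[3],b[0]:b[1]],None,fx=k,fy=8,interpolation=cv2.INTER_NEAREST)[:,:,::-1])
```

```text
[ 0.748  0.202 -1.077  2.116  0.889  0.501  0.5  ] [-0.03209543 -0.08698805 -0.0224332 ] [ 0.61299401 -0.08887656 -0.16191022]
```

View pics/scene11.png

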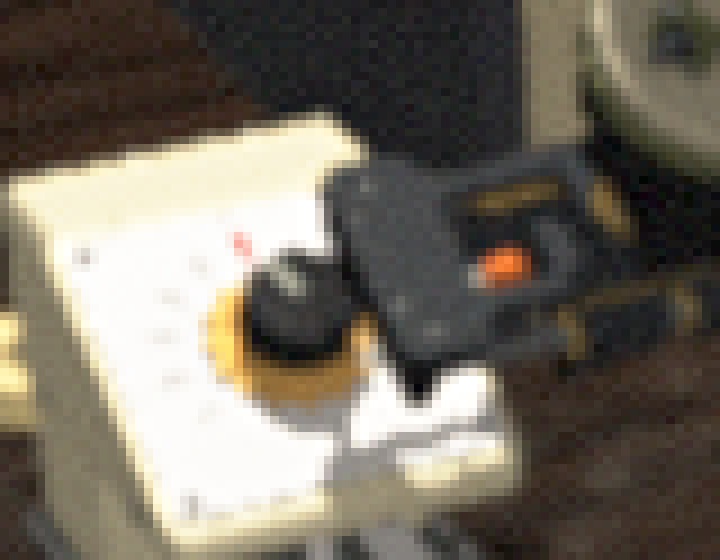

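View pics/top11.png

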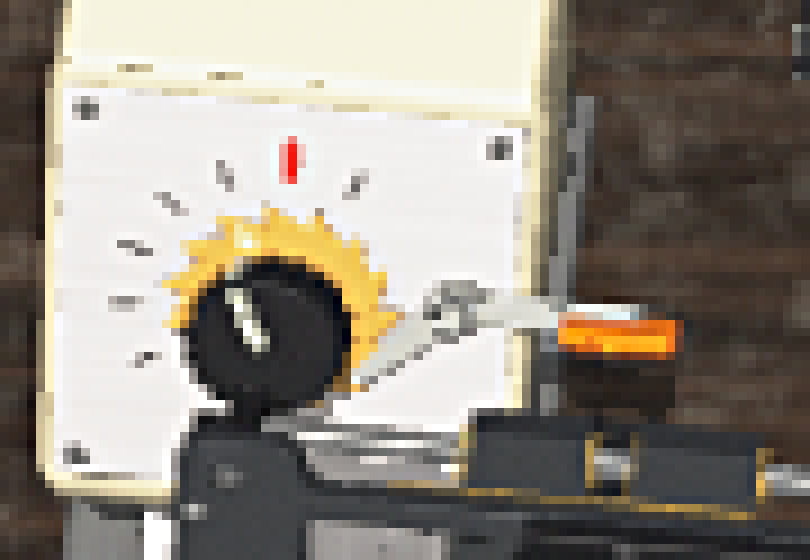

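>>> play_rows(moves=[[[0, 0, -3], [0, 0, 0], 0], [[0, 0, -6], [0, 0, 0.18], 0], [[0, 0, -6], [0, 0, 0.36], 0], [[0, 0, -6], [0, 0, 0.54], 0], [[0, 0, -6], [0, 0, 0.72], 0], [[0, 0, -6], [0, 0, 0.9], 0], [[0, 0, -6], [0, 0, 1.08], 0], [[0, 0, -6], [0, 0, 1.26], 0]])

```text
time: 16.45
ee_pos: [0.6019, 0.0554, 0.136]
eef_rot: [0.601, 0.741, 0.165, 0.251]
ft_force: [-0.1, 0.8, -0.1]
width: 0.0004
```

Run:
```python
from mv import *
st=read_state(); print(st["joint_positions"].round(3),uln(),st["ft_force"])
go(tcp(-.032,-.089,-.022),Rk(np.pi/2))
```

```text
[ 1.132 -0.104 -1.356  2.137  0.222  0.46  -0.215] [-0.03058062 -0.08701222  0.03822119] [-0.07598632  0.81167127 -0.11140527]
t 16.45 at [0.6019 0.0554 0.136 ] shift cm [-0.14 -0.19  6.02] turn [-0.001  0.001  0.306] w 0.0004
```

>>> play_rows(moves=[[[-0.1, -0.2, 1], [0, 0, 0.15], 0], [[-0.1, -0.2, 2.5], [0, 0, 0.306], 0], [[-0.1, -0.2, 4.5], [0, 0, 0.306], 0], [[-0.1, -0.2, 6], [0, 0, 0.306], 0], [[-0.1, -0.2, 6], [0, 0, 0.306], 0]])

```text
time: 17.08
ee_pos: [0.634, 0.0514, 0.0848]
eef_rot: [0.705, 0.644, 0.2, 0.222]
ft_force: [-1.6, 1.6, -0.3]
width: 0.0002
```

Run:
```python
from mv import *
st=read_state(); print(st["joint_positions"].round(3),uln(),st["ft_force"])
go(tcp(-.032,-.089,-.022),Rk(np.pi/2))
c=camera("wrist"); cv2.imwrite("pics/w12.png",c["frame"][:,:,::-1])
for n,b,k in(("top",(240,330,100,170),9),("scene",(240,320,150,220),9)):
    c=camera(n); cv2.imwrite(f"pics/{n}12.png",cv2.resize(c["frame"][b[2]:b[3],b[0]:b[1]],None,fx=k,fy=8,interpolation=cv2.INTER_NEAREST)[:,:,::-1])
```

```text
[ 0.846  0.24  -1.187  2.118  0.954  0.529 -1.105] [-0.03350069 -0.08791972 -0.02231674] [-1.60818893  1.59530704 -0.27711804]
t 17.07 at [0.634  0.0514 0.0848] shift cm [-0.11  0.15 -0.03] turn [-0.004 -0.001  0.006] w 0.0002
```

View pics/scene12.png

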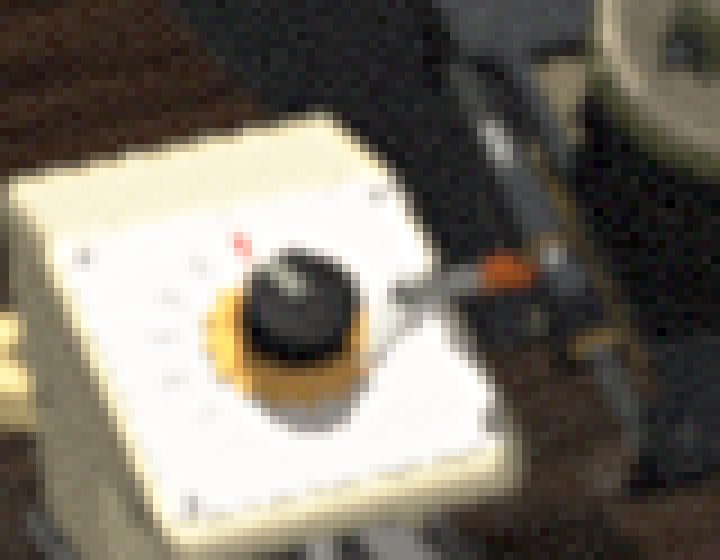

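View pics/top12.png

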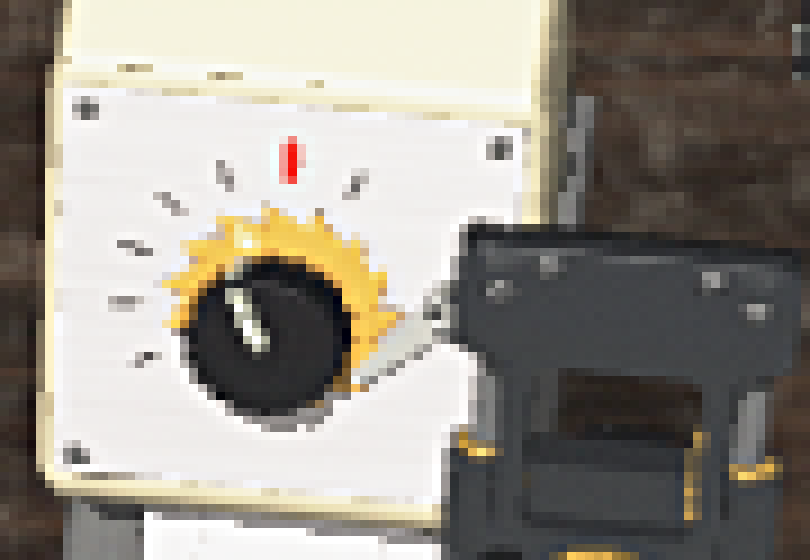

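View pics/w12.png

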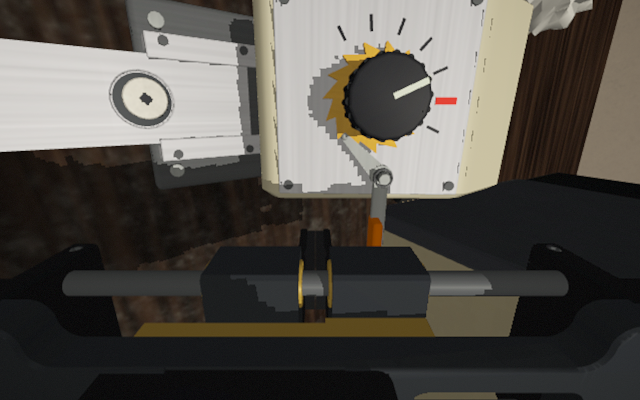

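Run:
```python
from mv import *
c=camera("wrist")
f=cv2.resize(c["frame"][0:260,240:500],None,fx=3,fy=2.3,interpolation=cv2.INTER_CUBIC)
def d(u,l,n,col):
    p=(projs(c,K+u*Uw+l*Lw+n*Nw)[0]-[240,0])*[3,2.3]; cv2.drawMarker(f,tuple(int(v) for v in p),col,cv2.MARKER_CROSS,8,1)
d(.041,0,-.03,(0,0,255))
for u in(-.05,.05): 
    for l in(-.05,.05): d(u,l,-.03,(0,200,0))
for t_ in a[::2]: d(.019*np.cos(t_),.019*np.sin(t_),.010,(255,0,255))
d(0,0,.01,(255,0,255))
for l in(-.073,-.101): 
    for n in(-.028,-.010): d(.001,l,n,(0,255,255))
d(-.033,-.088,-.022,(255,255,255))
cv2.imwrite("pics/w12b.png",f[:,:,::-1])
```

```text
(no output)
```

View pics/w12b.png

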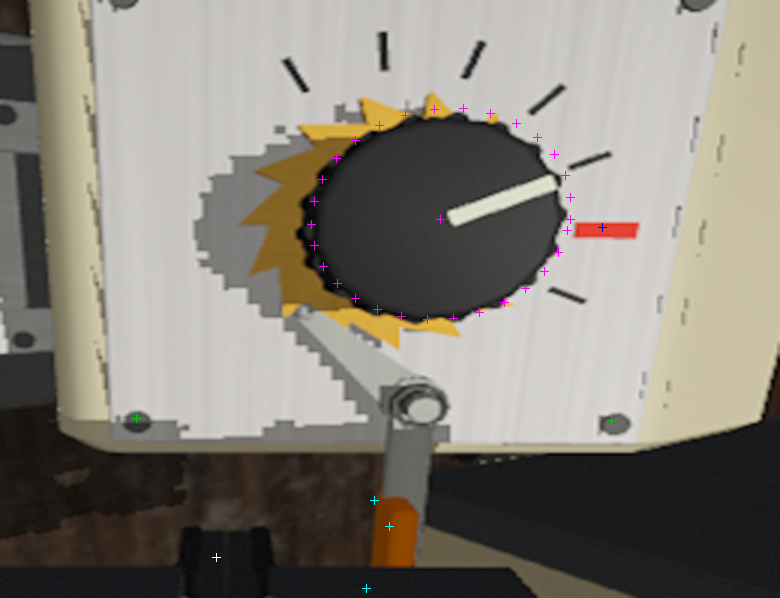

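>>> play_rows(moves=[[[0, 1, 0], [0, 0, 0], 0], [[0, 2, 0], [0, 0, 0], 0], [[0, 2.5, 0], [0, 0, 0], 0], [[0, 3, 0], [0, 0, 0], 0], [[0, 3.4, 0], [0, 0, 0], 0], [[0, 3.7, 0], [0, 0, 0], 0], [[0, 3.7, 0], [0, 0, 0], 0]])

```text
time: 18.15
ee_pos: [0.6651, 0.048, 0.1067]
eef_rot: [0.705, 0.643, 0.201, 0.222]
ft_force: [-1.6, 0.7, -2.0]
width: 0.0007
```

Run:
```python
from mv import *
st=read_state(); print(st["joint_positions"].round(3),uln(),st["ft_force"])
c=camera("wrist"); cv2.imwrite("pics/w13.png",c["frame"][:,:,::-1])
```

```text
[ 0.839  0.293 -1.187  2.032  0.939  0.59  -1.043] [ 0.00466774 -0.08827995 -0.02224778] [-1.61218407  0.71125444 -1.96989679]
```

View pics/w13.png

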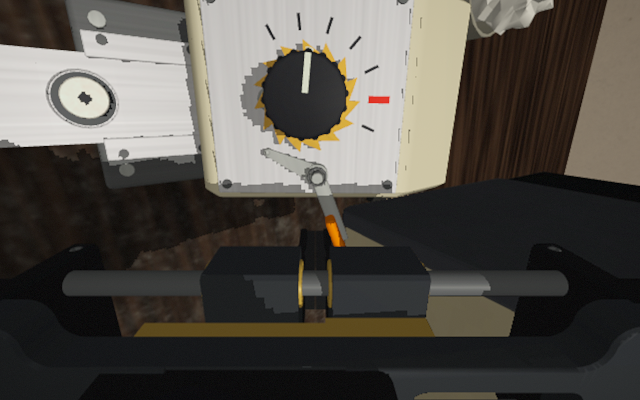

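>>> play_rows(moves=[[[0, 0.1, 0], [0, 0, 0], 0], [[0, 0.1, 0], [0, 0, 0], 0], [[0, 0.1, 0], [0, 0, 0], 0], [[0, 0.1, 0], [0, 0, 0], 0], [[0, 0.1, 0], [0, 0, 0], 0], [[0, 0.1, 0], [0, 0, 0], 0], [[0, 0.1, 0], [0, 0, 0], 0], [[0, 0.1, 0], [0, 0, 0], 0]])

```text
time: 19.2
ee_pos: [0.6658, 0.0477, 0.1073]
eef_rot: [0.705, 0.643, 0.201, 0.223]
ft_force: [-0.7, 1.1, -1.1]
width: 0.0001
```

>>> play_rows(moves=[[[0, 0, 0], [0, 0, 0], 0], [[0, 0, 0], [0, 0, 0], 0], [[0, 0, 0], [0, 0, 0], 0], [[0, 0, 0], [0, 0, 0], 0]])

```text
time: 19.7
ee_pos: [0.6658, 0.0477, 0.1073]
eef_rot: [0.705, 0.643, 0.201, 0.223]
ft_force: [-1.5, 0.5, -1.1]
width: 0.0003
```

Run:
```python
from mv import *
st=read_state(); print(st["joint_positions"].round(3),uln(),st["ft_force"])
c=camera("wrist"); cv2.imwrite("pics/w14.png",c["frame"][:,:,::-1])
```

```text
[ 0.839  0.294 -1.187  2.029  0.939  0.592 -1.041] [ 0.0056447  -0.08854526 -0.02223611] [-1.51626194  0.52447502 -1.14174468]
```

View pics/w14.png

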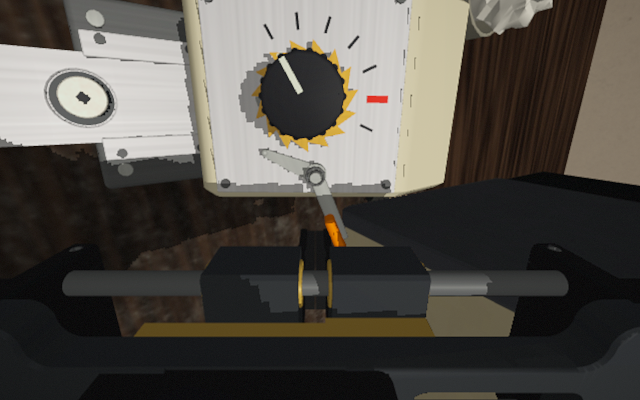

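>>> play_rows(moves=[[[0, -1.5, 0], [0, 0, 0], 0], [[0, -3, 0], [0, 0, 0], 0], [[0, -4, -4], [0, 0, 0], 0], [[0, -5, -9], [0, 0, -0.18], 0], [[0, -6, -13], [0, 0, -0.36], 0], [[0, -8, -13], [0, 0, -0.54], 0], [[0, -10, -13], [0, 0, -0.72], 0], [[0, -10, -13], [0, 0, -0.9], 0]])

```text
time: 20.75
ee_pos: [0.5089, 0.0623, 0.1577]
eef_rot: [0.465, 0.834, 0.11, 0.276]
ft_force: [0.7, -0.0, 0.4]
width: 0.0004
```

Run:
```python
from mv import *
st=read_state(); print(st["joint_positions"].round(3),uln(),st["ft_force"],st["ee_pos"])
go([.43,.1594,.08],down(YAW+np.pi))
```

```text
[ 0.548 -0.399 -0.813  2.293 -0.081  0.57   0.303] [-0.09458866 -0.08903351  0.10949851] [ 0.693164   -0.03200392  0.37256959] [0.50886285 0.06233502 0.15771569]
t 20.75 at [0.5089 0.0623 0.1577] shift cm [14.18 -3.77  1.25] turn [ 0.258  0.569 -0.891] w 0.0004
```

>>> play_rows(moves=[[[0, 0, 0], [0.045, 0.1, -0.155], 0], [[1, -0.5, 0], [0.09, 0.2, -0.31], 0], [[3, -1, 0], [0.133, 0.293, -0.459], 0], [[6, -2, 0], [0.178, 0.392, -0.614], 0], [[9, -3, 0.5], [0.222, 0.489, -0.766], 0], [[12, -3.8, 0.5], [0.258, 0.569, -0.891], 0], [[14.2, -3.8, 1], [0.258, 0.569, -0.891], 0], [[14.2, -3.8, 1.2], [0.258, 0.569, -0.891], 0]])

```text
time: 21.75
ee_pos: [0.4296, 0.161, 0.0791]
eef_rot: [0.05, 0.999, 0.003, -0.003]
ft_force: [0.5, -0.5, -0.0]
width: 0.0
```

Run:
```python
from mv import *
st=read_state(); print(st["joint_positions"].round(3),st["ft_force"],st["ee_pos"])
go([.43,.1594,-.002],down(YAW+np.pi))
c=camera("wrist"); cv2.imwrite("pics/w15.png",c["frame"][:,:,::-1])
```

```text
[ 0.247  0.121 -0.728  1.98   0.082  1.074  0.955] [ 0.46055225 -0.48150445 -0.03971339] [0.42961136 0.16101627 0.07907958]
t 21.75 at [0.4296 0.161  0.0791] shift cm [-0.1  -0.2   8.11] turn [ 0.006 -0.006 -0.004] w 0.0
```

View pics/w15.png

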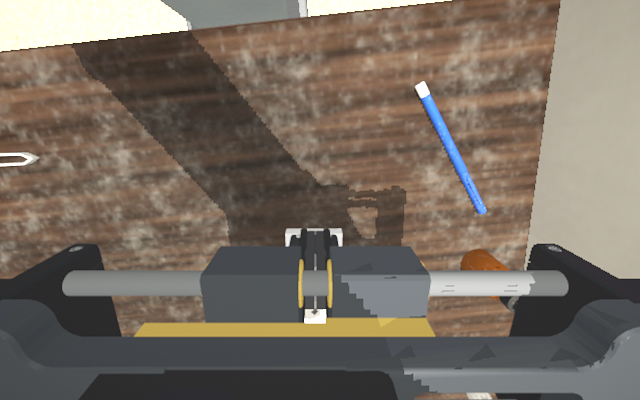

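>>> play_rows(moves=[[[-0.1, -0.2, 3], [0, 0, 0], 0], [[-0.1, -0.2, 6], [0, 0, 0], 0], [[-0.1, -0.2, 7.6], [0, 0, 0], 0], [[-0.1, -0.2, 8.1], [0, 0, 0], 0], [[-0.1, -0.2, 8.1], [0, 0, 0], 0]])

```text
time: 22.42
ee_pos: [0.4319, 0.1587, -0.0004]
eef_rot: [0.051, 0.999, 0.003, -0.002]
ft_force: [0.5, -1.5, -0.4]
width: 0.0005
```

Run:
```python
from mv import *
st=read_state(); print(st["joint_positions"].round(3),st["ft_force"],st["ee_pos"])
go([.435,.1585,-.002],down(YAW+np.pi))
e=np.array([.5476,.148,0])-.085*Rz[:,0]; print("tab front",e, "along",(e-st["ee_pos"])@Rz[:,0],(e-st["ee_pos"])@Rz[:,1])
```

```text
[ 0.206  0.251 -0.703  2.048  0.196  0.909  0.866] [ 0.46940043 -1.48703794 -0.40440628] [ 4.31882788e-01  1.58681425e-01 -3.94711303e-04]
t 22.43 at [ 4.319e-01  1.587e-01 -4.000e-04] shift cm [-0.31  0.01  0.16] turn [ 0.006 -0.004 -0.006] w 0.0005
tab front [0.46299343 0.15616876 0.        ] along 0.031208119625526484 0.0004887965010383945
```

>>> play_rows(moves=[[[-1, 0, 0.1], [0, 0, 0], 0], [[-1.9, 0, 0.1], [0, 0, 0], 0], [[-2.4, 0, 0.1], [0, 0, 0], 0], [[-3.2, 0, 0.1], [0, 0, 0], 0], [[-4.2, 0, 0.1], [0, 0, 0], 0], [[-5.2, 0, 0.1], [0, 0, 0], 0], [[-6.2, 0, 0.1], [0, 0, 0], 0], [[-6.6, 0, 0.1], [0, 0, 0], 0]])

```text
time: 23.42
ee_pos: [0.4978, 0.1519, -0.0023]
eef_rot: [0.051, 0.999, 0.003, -0.002]
ft_force: [-1.7, 0.7, 0.3]
width: 0.0003
```

Run:
```python
from mv import *
st=read_state(); print(st["joint_positions"].round(3),st["ft_force"],st["ee_pos"])
e=np.array([.5476,.148,0])+(.1-.009-.085)*Rz[:,0]; print("along to home tab",(e-st["ee_pos"])@Rz[:,0],(e-st["ee_pos"])@Rz[:,1])
c=camera("wrist"); cv2.imwrite("pics/w16.png",c["frame"][:,:,::-1])
c=camera("top"); cv2.imwrite("pics/t16.png",cv2.resize(c["frame"][100:240,220:340],None,fx=5,fy=4,interpolation=cv2.INTER_NEAREST)[:,:,::-1])
```

```text
[ 0.189  0.377 -0.653  1.902  0.268  0.953  0.882] [-1.7074398   0.69564271  0.29495489] [ 0.49778039  0.15191774 -0.00232844]
along to home tab 0.05596552534968649 0.0008882112642102074
```

View pics/w16.png

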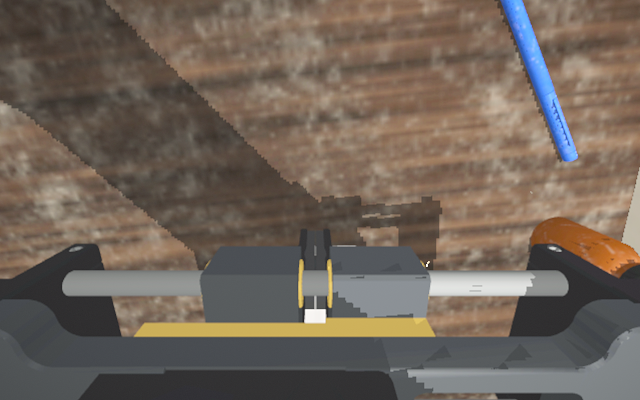

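View pics/t16.png

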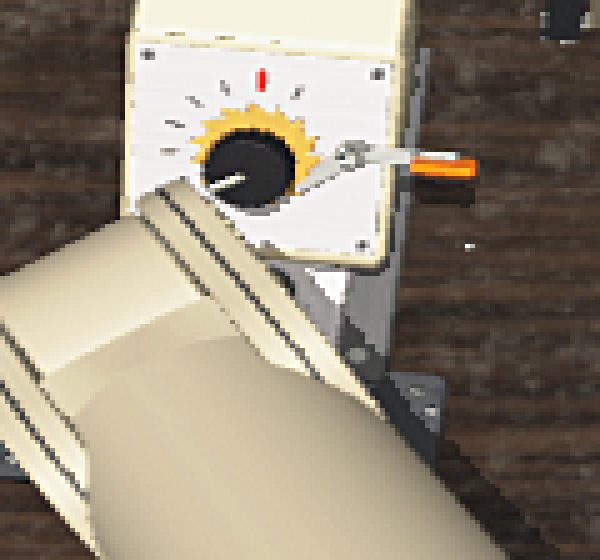

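>>> play_rows(moves=[[[-0.8, 0, 0], [0, 0, 0], 0], [[-1.6, 0, 0], [0, 0, 0], 0], [[-2.4, 0, 0], [0, 0, 0], 0], [[-3.2, 0, 0], [0, 0, 0], 0], [[-3.9, 0, 0], [0, 0, 0], 0], [[-4.4, 0, 0], [0, 0, 0], 0]])

```text
time: 24.28
ee_pos: [0.5413, 0.1476, -0.0024]
eef_rot: [0.051, 0.999, 0.003, -0.002]
ft_force: [-11.7, 2.5, 5.1]
width: 0.0006
```

Run:
```python
from mv import *
st=read_state(); print(st["joint_positions"].round(3),st["ft_force"],st["ee_pos"])
e=np.array([.5476,.148,0])+(.1-.009-.085)*Rz[:,0]; print("along to home tab",(e-st["ee_pos"])@Rz[:,0],(e-st["ee_pos"])@Rz[:,1])
c=camera("scene"); cv2.imwrite("pics/s17.png",cv2.resize(c["frame"][130:290,200:400],None,fx=4,fy=3.7,interpolation=cv2.INTER_CUBIC)[:,:,::-1])
```

```text
[ 0.176  0.454 -0.624  1.798  0.302  0.989  0.9  ] [-11.73947131   2.45020088   5.06108765] [ 0.54128036  0.14757275 -0.00242103]
along to home tab 0.012249331538213903 0.001032610207597762
```

View pics/s17.png

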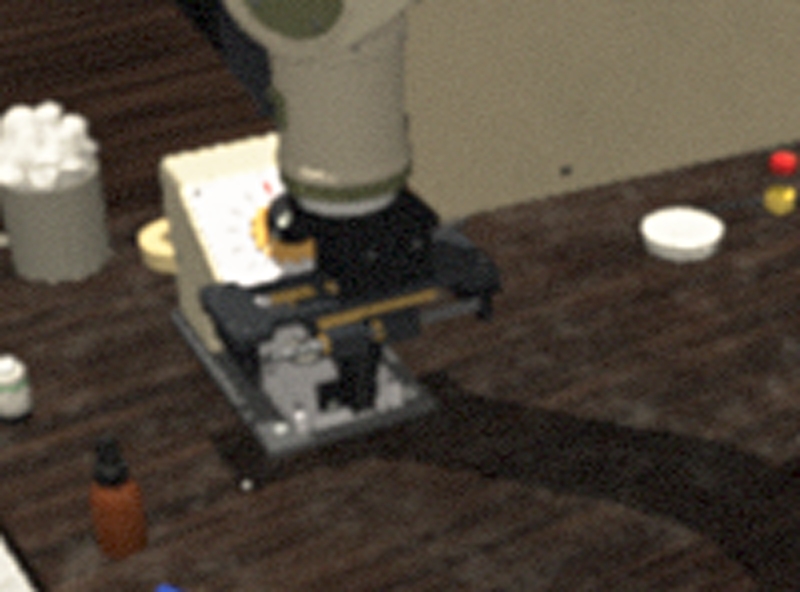

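>>> play_rows(moves=[[[-0.2, 0, 0], [0, 0, 0], 0], [[-0.3, 0, 0], [0, 0, 0], 0], [[-0.3, 0, 0], [0, 0, 0], 0], [[-0.3, 0, 0], [0, 0, 0], 0]])

```text
time: 24.82
ee_pos: [0.541, 0.1475, -0.0027]
eef_rot: [0.05, 0.999, 0.002, -0.005]
ft_force: [-14.1, -0.0, 10.4]
width: 0.0007
```

>>> play_rows(moves=[[[1, 0, 0], [0, 0, 0], 0], [[3, 0, 0], [0, 0, 0], 0], [[5, 0, -3], [0, 0, 0], 0], [[5, 0, -8], [0, 0, 0], 0], [[5, 0, -13], [0, 0, 0], 0], [[5, 0, -13], [0, 0, 0], 0]])

```text
time: 25.58
ee_pos: [0.4973, 0.1521, 0.1318]
eef_rot: [0.051, 0.999, 0.004, 0.002]
ft_force: [-0.3, -0.1, -0.2]
width: 0.0005
```

Run:
```python
from mv import *
st=read_state(); print(st["joint_positions"].round(3),st["ft_force"],st["ee_pos"])
c=camera("wrist"); cv2.imwrite("pics/w18.png",c["frame"][:,:,::-1])
hp=lambda q:projs(c,Tw(np.array(q),X0,Y0,YAW)-[0,.001,0])[0].round(1)
# pocket was at press x s_-.1
for ds in(.085,.088,.091,.094): print(ds,hp([s_-.185+ds,0,.052]),hp([s_-.175+ds,0,.052]))
c=camera("scene"); cv2.imwrite("pics/s18.png",cv2.resize(c["frame"][150:270,230:350],None,fx=6,fy=5,interpolation=cv2.INTER_CUBIC)[:,:,::-1])
```

```text
[ 0.257  0.201 -0.705  1.784  0.134  1.2    0.983] [-0.31575272 -0.12093674 -0.21878525] [0.49731404 0.15209456 0.13176245]
0.085 [315.9 236.1] [316.  244.3]
0.088 [315.9 238.5] [316.  246.7]
0.091 [315.9 241. ] [316.  249.2]
0.094 [316.  243.5] [316.  251.6]
```

View pics/w18.png

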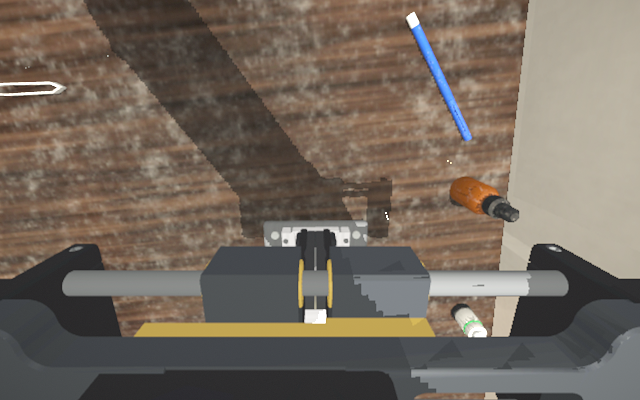

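View pics/s18.png

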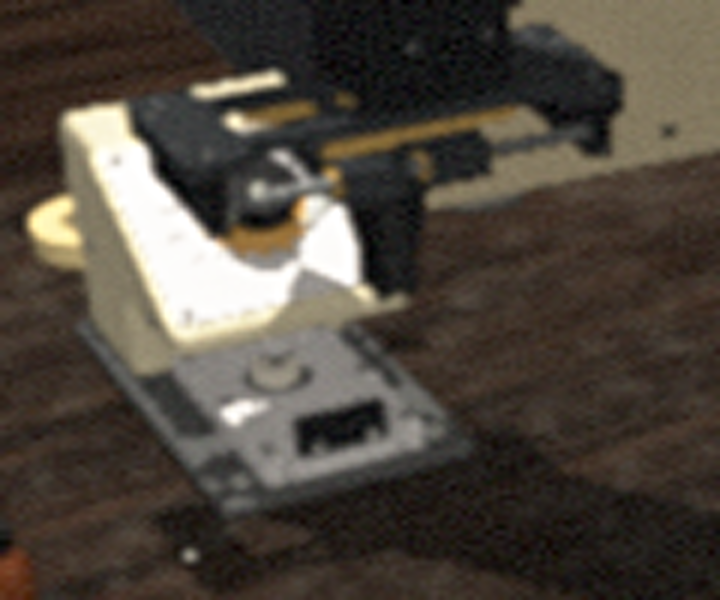

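Run:
```python
from mv import *
c=camera("scene")
hp=lambda q:projs(c,Tw(np.array(q),X0,Y0,YAW)-[0,.001,0])[0].round(1)
for ds in(0,.08,.085,.09,.095): print(ds,hp([s_-.185+ds,.023,.052]),hp([s_-.185+ds,-.023,.052]),"puck",hp([s_-.1+ds,0,.034]))
cv2.imwrite("pics/s19.png",cv2.resize(c["frame"][200:255,255:320],None,fx=12,fy=10,interpolation=cv2.INTER_NEAREST)[:,:,::-1])
for q in("puck","foot"):
  for r in masks_of(c,q)[:2]: ys,xs=np.nonzero(r["region"]); print(q,r["conf"],xs.mean(),ys.mean(),xs.min(),xs.max(),ys.min(),ys.max())
```

```text
0 [293.2 252.2] [309. 247.] puck [288.4 237.9]
0.08 [281.1 236. ] [296.3 231.3] puck [277.4 223.5]
0.085 [280.4 235.1] [295.6 230.4] puck [276.7 222.7]
0.09 [279.7 234.1] [294.9 229.5] puck [276.1 221.9]
0.095 [279.  233.2] [294.1 228.6] puck [275.4 221. ]
puck 0.61 275.40909090909093 224.54545454545453 272 279 222 228
puck 0.36 269.90612683625943 216.62056610533858 240 307 172 252
```

View pics/s19.png

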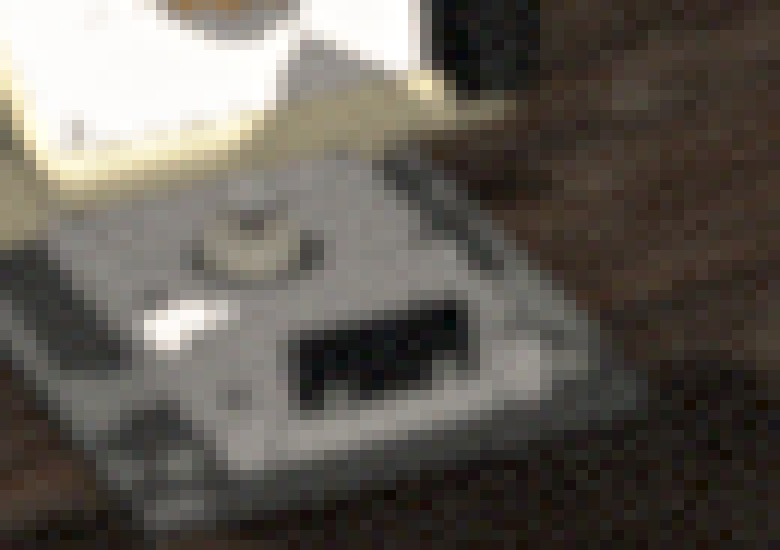

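```bash
sed -i 's/^TIP=/K=K-.001*Uw\nTIP=/' mv.py
python3 - <<'E'
from mv import *
print(uln())
go(tcp(0,0,.07),Rk(-.7))
E
```

```text
[-0.13067107 -0.00210555  0.09733616]
t 25.82 at [0.4939 0.1511 0.1265] shift cm [-12.24   0.31  -5.33] turn [ 0.219 -0.59  -0.685] w 0.0004
```

>>> play_rows(moves=[[[0, 0, -4], [0.04, -0.105, -0.12], 3], [[0, 0, -8], [0.08, -0.21, -0.24], 6.5], [[-1, 0, -8], [0.12, -0.315, -0.365], 6.5], [[-3, 0, -8], [0.155, -0.42, -0.487], 6.5], [[-6, 0, -8], [0.19, -0.51, -0.59], 6.5], [[-9, 0.3, -7], [0.219, -0.59, -0.685], 6.5], [[-12.2, 0.3, -5.3], [0.219, -0.59, -0.685], 6.5], [[-12.2, 0.3, -5.3], [0.219, -0.59, -0.685], 6.5]])

```text
time: 26.82
ee_pos: [0.6162, 0.1406, 0.1768]
eef_rot: [-0.283, 0.911, -0.116, 0.276]
ft_force: [-0.2, 0.3, 0.4]
width: 0.0636
```

Run:
```python
from mv import *
st=read_state(); print(st["joint_positions"].round(3),st["ft_force"],uln())
go(tcp(0,0,.02),Rk(-.7))
c=camera("wrist"); cv2.imwrite("pics/w20.png",c["frame"][:,:,::-1])
```

```text
[ 0.293 -0.005 -0.772  2.019  0.52   0.666  1.356] [-0.15257087  0.3293222   0.43376002] [-0.001329   -0.00081031  0.06814547]
t 26.82 at [0.6162 0.1406 0.1768] shift cm [-0.17 -0.04  4.81] turn [ 0.003 -0.003 -0.001] w 0.0636
```

View pics/w20.png

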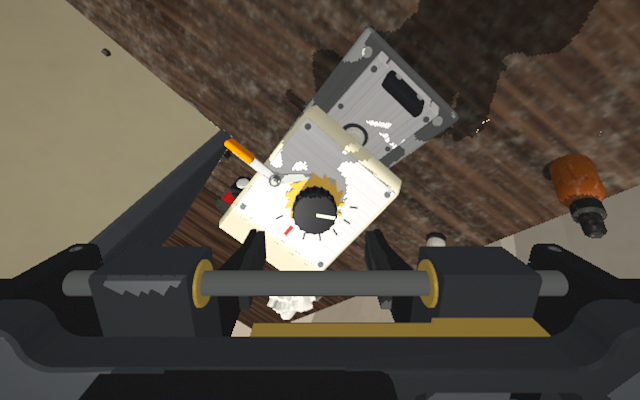

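>>> play_rows(moves=[[[-0.1, -0.1, 3], [0, 0, 0], 6.5], [[-0.1, -0.1, 5], [0, 0, 0], 6.5], [[-0.1, -0.1, 6], [0, 0, 0], 6.5], [[-0.1, -0.1, 7], [0, 0, 0], 6.5], [[-0.1, -0.1, 7.8], [0, 0, 0], 6.5], [[-0.1, -0.1, 7.8], [0, 0, 0], 6.5]])

```text
time: 27.62
ee_pos: [0.6621, 0.1372, 0.1169]
eef_rot: [-0.284, 0.91, -0.116, 0.278]
ft_force: [0.2, 0.3, 0.2]
width: 0.0646
```

Run:
```python
from mv import *
st=read_state(); print(st["joint_positions"].round(3),st["ft_force"],uln())
go(tcp(0,0,-.012),Rk(-.7))
c=camera("wrist"); cv2.imwrite("pics/w21.png",c["frame"][:,:,::-1])
```

```text
[ 0.246  0.192 -0.736  1.993  0.812  0.609  1.139] [0.22108135 0.27771457 0.2134555 ] [ 0.00207613  0.00025948 -0.00730448]
t 27.62 at [0.6621 0.1372 0.1169] shift cm [0.18 0.11 0.47] turn [0.    0.001 0.   ] w 0.0646
```

View pics/w21.png

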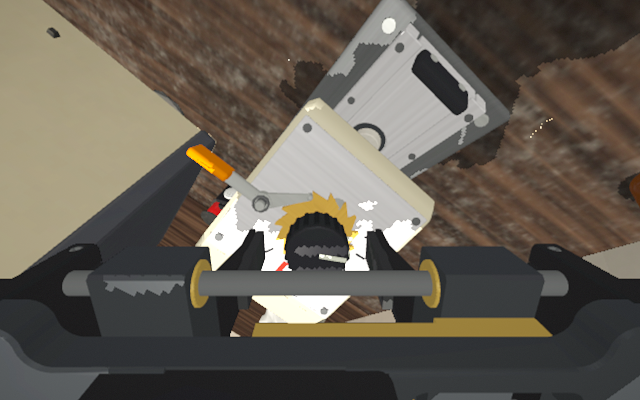

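>>> play_rows(moves=[[[0.15, 0.1, 0.3], [0, 0, 0], 5], [[0.15, 0.1, 0.4], [0, 0, 0], 4.2], [[0.15, 0.1, 0.4], [0, 0, 0], 3], [[0.15, 0.1, 0.4], [0, 0, 0], 3], [[0.15, 0.1, 0.4], [0, 0, 0], 3], [[0.15, 0.1, 0.4], [0, 0, 0], 3]], grip_force=35)

```text
time: 28.42
ee_pos: [0.6631, 0.137, 0.113]
eef_rot: [-0.284, 0.91, -0.116, 0.278]
ft_force: [-0.1, -0.4, 0.4]
width: 0.037
```

Run:
```python
from mv import *
st=read_state(); print(st["joint_positions"].round(3),st["ft_force"],st["torque"],uln(),st["width"])
go(tcp(0,0,-.012),Rk(-.7))
```

```text
[ 0.241  0.2   -0.732  1.996  0.828  0.604  1.125] [-0.10357051 -0.36673207  0.39728752] [ 0.12897662  0.60102599 -0.10601421] [ 6.55610555e-04  7.71675938e-05 -1.10382114e-02] 0.036983535616242645
t 28.43 at [0.6631 0.137  0.113 ] shift cm [0.06 0.04 0.1 ] turn [-0.     0.002 -0.   ] w 0.037
```

>>> play_rows(moves=[[[0, 0, 0], [0, 0, 0.17], 3], [[0, 0, 0], [0, 0, 0.35], 3], [[0, 0, 0], [0, 0, 0.53], 3], [[0, 0, 0], [0, 0, 0.7], 3], [[0, 0, 0], [0, 0, 0.88], 3], [[0, 0, 0], [0, 0, 1.06], 3], [[0, 0, 0], [0, 0, 1.24], 3], [[0, 0, 0], [0, 0, 1.4], 3]])

```text
time: 29.42
ee_pos: [0.6631, 0.1372, 0.113]
eef_rot: [0.372, 0.878, 0.091, 0.287]
ft_force: [0.5, -0.4, 0.6]
width: 0.037
```

Run:
```python
from mv import *
st=read_state(); print(st["joint_positions"].round(3),st["ft_force"],st["torque"],uln(),st["width"])
go(tcp(0,0,-.011),Rk(.7))
c=camera("wrist"); cv2.imwrite("pics/w22.png",c["frame"][:,:,::-1])
c=camera("top"); cv2.imwrite("pics/t22.png",cv2.resize(c["frame"][100:240,220:340],None,fx=5,fy=4,interpolation=cv2.INTER_NEAREST)[:,:,::-1])
```

```text
[ 0.11   0.177 -0.589  2.001  0.779  0.582 -0.25 ] [ 0.5273504  -0.42013824  0.62263011] [0.03744764 0.45888789 0.13077782] [ 0.00066749  0.00035604 -0.01103638] 0.03702837456941319
t 29.43 at [0.6631 0.1372 0.113 ] shift cm [ 0.03 -0.07 -0.  ] turn [ 0.002  0.    -0.005] w 0.037
```

View pics/w22.png

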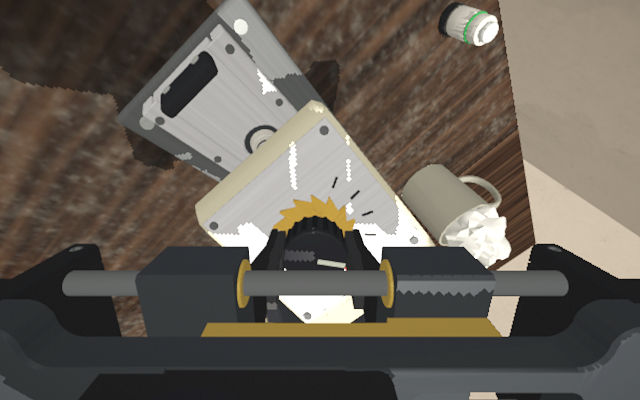

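View pics/t22.png

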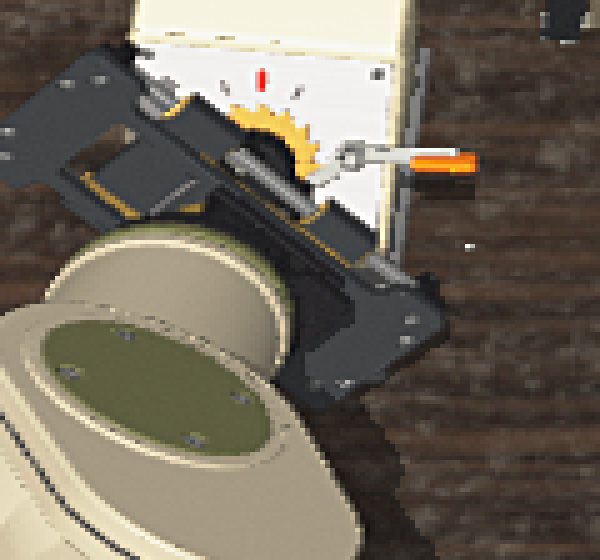

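>>> play_rows(moves=[[[0, 0, 0], [0, 0, 0.17], 3], [[0, 0, 0], [0, 0, 0.34], 3], [[0, 0, 0], [0, 0, 0.5], 3], [[0, 0, 0], [0, 0, 0.65], 3], [[0, 0, 0], [0, 0, 0.75], 3], [[0, 0, 0], [0, 0, 0.82], 3], [[0, 0, 0], [0, 0, 0.82], 3]])

```text
time: 30.4
ee_pos: [0.6633, 0.1373, 0.1131]
eef_rot: [0.688, 0.66, 0.197, 0.228]
ft_force: [1.4, 0.9, 0.0]
width: 0.0373
```

Run:
```python
from mv import *
st=read_state(); print(st["joint_positions"].round(3),st["ft_force"],st["torque"],uln(),st["width"])
go(tcp(0,0,-.011),Rk(1.52))
c=camera("wrist"); cv2.imwrite("pics/w23.png",c["frame"][:,:,::-1])
```

```text
[ 0.039  0.167 -0.512  2.005  0.756  0.572 -1.047] [1.39870995 0.92487177 0.0155276 ] [0.06802867 0.25129881 0.23012575] [ 0.00083765  0.00044091 -0.01102463] 0.037263388123179024
t 30.4 at [0.6633 0.1373 0.1131] shift cm [-0.04 -0.09 -0.  ] turn [ 0.002 -0.001  0.004] w 0.0373
```

View pics/w23.png

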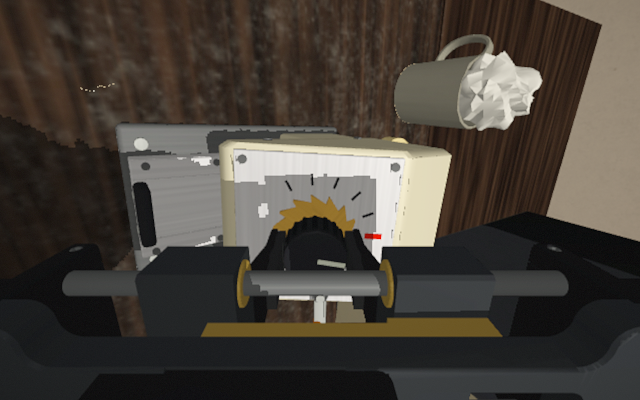

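>>> play_rows(moves=[[[0, 0, 0], [0, 0, -0.06], 3], [[0, 0, 0], [0, 0, -0.1], 3], [[0, 0, 0], [0, 0, -0.1], 6], [[0, 0, 0], [0, 0, -0.1], 6.5], [[0, 0, 0], [0, 0, -0.1], 6.5], [[0, 0, 0], [0, 0, -0.1], 6.5]])

```text
time: 31.2
ee_pos: [0.663, 0.1369, 0.1129]
eef_rot: [0.656, 0.692, 0.185, 0.237]
ft_force: [0.2, -1.3, -0.4]
width: 0.0631
```

>>> play_rows(moves=[[[0, 0, -1.5], [0, 0, 0], 6.5], [[0, 0, -3], [0, 0, 0], 6.5], [[0, 0, -6], [0, 0, 0], 6.5], [[0, 0, -10], [0, 0, 0], 6.5], [[0, -4, -12], [0, 0, 0], 6.5], [[0, -8, -12], [0, 0, 0], 6.5], [[0, -8, -12], [0, 0, 0], 6.5]])

```text
time: 32.08
ee_pos: [0.5267, 0.1369, 0.1642]
eef_rot: [0.655, 0.693, 0.184, 0.238]
ft_force: [0.2, -0.4, 1.0]
width: 0.0649
```

Run:
```python
from mv import *
st=read_state(); print(st["joint_positions"].round(3),st["ft_force"],uln(),st["width"])
c=camera("wrist"); cv2.imwrite("pics/w24.png",c["frame"][:,:,::-1])
c=camera("top"); cv2.imwrite("pics/t24.png",cv2.resize(c["frame"][100:240,220:340],None,fx=5,fy=4,interpolation=cv2.INTER_NEAREST)[:,:,::-1])
c=camera("scene"); cv2.imwrite("pics/s24.png",cv2.resize(c["frame"][160:260,230:330],None,fx=6,fy=6,interpolation=cv2.INTER_NEAREST)[:,:,::-1])
```

```text
[ 0.065 -0.226 -0.597  2.219  0.386  0.646 -0.751] [ 0.17792242 -0.36734744  0.9864053 ] [-0.08123679 -0.01307894  0.10873252] 0.06490347710464384
```

View pics/w24.png

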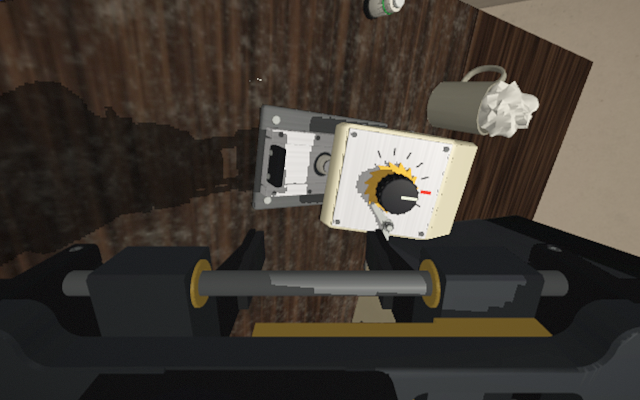

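View pics/t24.png

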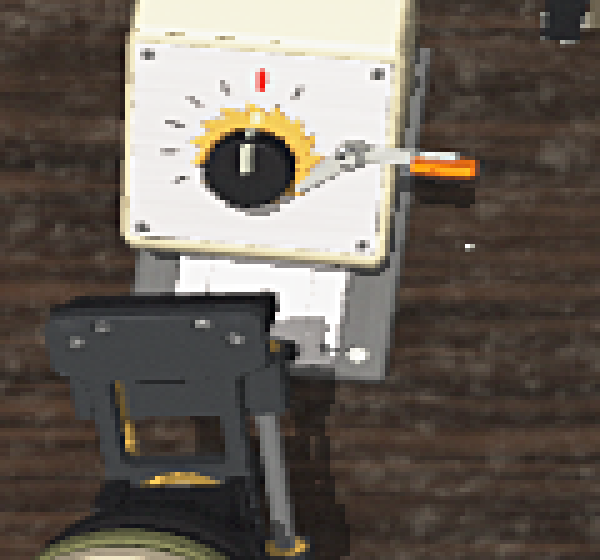

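View pics/s24.png

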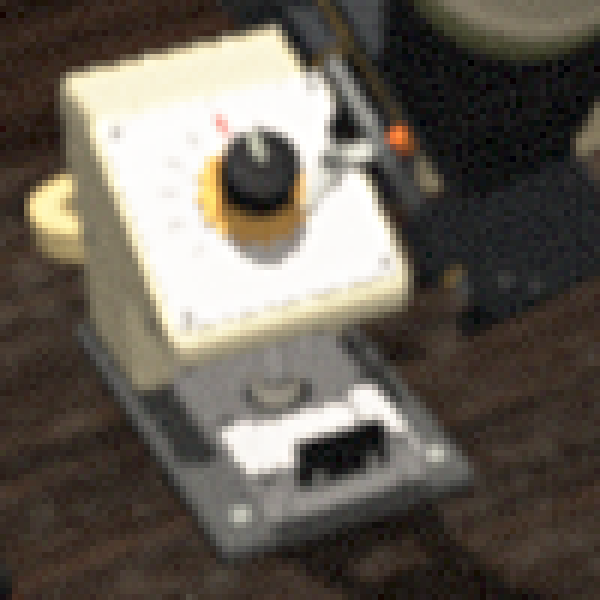

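Run:
```python
from mv import *
z=np.load("cams.npz"); c=dict(intrinsics=z["TK"],camera_from_world=z["TE"])
for k in(1.676,2.094,2.513):
    t_=2.094-k # left positive
    d=np.cos(t_)*Uw+np.sin(t_)*Lw
    print(k,[((proj(c,K+.010*Nw+r*d)+.5-[220,100])*[5,4]).round(0) for r in(.002,.018)])
st=read_state();print(st["ft_force"])
```

```text
1.676 [array([245., 175.]), array([231., 147.])]
2.094 [array([247., 174.]), array([249., 146.])]
2.513 [array([249., 175.]), array([266., 150.])]
[-0.22400232  0.10795215  0.62796929]
```

```bash
python3 -c "
from bench import *
print(close_job())"
```

```text
the job is handed in; nothing more can be done
None
```

The press is loaded and wound to tooth 5, and the job was handed in at about 32 s. Every step went through, but I had no direct reading of the knob or pawl angles, the slide position or the foot force, so those are judged from images and arm forces.

- **Order of work:** I laid the puck, chip up, in the pocket. I held the pawl lever over for about 1.5 s until the white line reached tick 0. I then pushed the slide home, wound the knob about 2.22 rad in one grip and let it settle back.
- **Last checks:**
  - **Knob:** in the top image the white line matches the position predicted for tooth 5 (2.094 rad) and clearly not tooth 4 or 6.
  - **Pawl:** the pawl lever is back at its rest position.
  - **Slide:** it ran into a hard stop at about 14 N, and the tab sits where home is predicted to within about 3 mm.
  - **Puck:** it showed seated in the pocket under the foot before winding, and the images after winding still show it there.
  - **Arm:** the arm is clear of the press, with no force on it beyond noise. The bystanders were never near the gripper.
- **What disagreed:** the real fingertips ended about 37 mm short of the reported tool point. My first attempt to grip the puck closed on air because of this; I measured the offset with the wrist camera and corrected for it.
- **Changed approach:** I pulled back from my first approach to the pawl and turned the gripper a quarter turn, because its body would have come close to the knob.

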